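# Free the press pawl and set the ram down

## Robot

A 6-joint arm with a two-finger parallel gripper is mounted at the origin on a cart in front of the work surface, level with it; the furniture and walls round the work are solid. World frame = base frame: x ahead of the robot, y to its left, z up, the work surface at z = 0. Lengths are in mm, angles in degrees, forces in N, time in s.
With the tool pointing down it reaches from about 300 to 850 mm from the base axis. Payload 4.2 kg.
Tool frame: the origin (TCP) lies on the centre line of the jaws, within the pads' length; the fingertips stand 11 mm ahead of it and the grasp point (between the pads) lies 8 mm behind it; z points along the fingers, y is the direction in which the jaws open and shut (so a half turn about z gives the same grasp; the last joint's range is limited). The gripper opens to 91 mm and grips with 3 to 60 N. Pads are 32 mm wide; open, the fingers measure 118 mm over their backs; the gripper's body (76 mm by 178 mm) begins 60 mm behind the grasp point.
Start: joints at [72.193, 18.312, 89.639, -0, 72.044, -1.146], TCP at [164.865, 550.873, 224.976] pointing down, gripper open.
Joint ranges: [-177.97, 177.97], [-48.28, 115.42], [12.27, 149.76], [-77.06, 257.06], [2.81, 150.46], [-146.56, 146.56]. Speed limits (degrees/s): [147.25, 147.25, 180, 180, 180, 180].

## Interface

Orientations are given as [roll, pitch, yaw] about the fixed x, y, z axes, in that order (R = Rz(yaw) Ry(pitch) Rx(roll)).
In Python, from workcell import env, grab_frame gives the robot as it stands. The module is installed in compiled form; this text tells all that it offers.
- The arm moves only by the tool arm_command, never from a script. Its argument "series" is one flat list of numbers, 6 for each row, row after row: the shift along the world's x, y, z each as a share of 400 mm, from -1 to 1, then the turn, a rotation vector about the world's x, y, z each as a share of 45 degrees, from -1 to 1. A call has 1 to 20 rows; each row shifts and turns the commanded pose from where the row before left it; what a row does not reach is not made up. A row lasts 1/12 s, in which the tool goes at most 41.7 mm and 7.16 degrees, less where a joint would pass 70% of its speed; a pose out of reach is approached as far as the arm can. A call with a number of a shift or a turn outside -1 to 1 is refused whole. A call with a gripper value outside its range is refused whole. "hand" is the opening, from 0 (shut) to 1 (fully open), set as the call begins (left out, the last holds). The fingers move at their own pace and stop on an object; "newtons" is the grip in N (left out, the last holds). Time passes only in rows, so rows that do not move let the fingers close. It gives the time, the measured TCP pose, the force and the opening at its end, in the units of the state.
- env.state(): the state, without advancing time (a new reading comes with each control period).
- grab_frame(name): name is "scene" or "top" or "wrist"; returns a dict with "frame" (420x560x3 uint8, red, green, blue), "intrinsics" (3x3 intrinsics, pixels), "k1" (the pictures are not rectified: a ray, as slopes to the right and down, at radius r is drawn at 1 + k1 r^2 times it, then the intrinsics apply), "R" (3x3) and "t" (3): a world point X has camera coordinates R X + t; the wrist camera has in their place "tool_from_camera" (4x4, takes a point from camera to tool coordinates, whose origin is the TCP and whose axes are the flange's). Camera axes: x right, y down, z forward; pixel columns grow to the right and rows downward; lengths in mm; the calibration is good to about 2 mm. A picture is of the moment at which its call begins: read the wrist's pose just before it. There is no depth.
- env.job_done(): hands the job in, once; it reports no verdict.
The state is a dict: "time_s": time; "qpos": joint angles; "qvel": joint speeds; "effort": joint torques, N m; "ee_pos": TCP position; "ee_rot": TCP orientation; "force": force on the tool from outside, world axes, zero at the start; "torque": the same for the moment, N m; "gripper_width": finger opening in mm.
Only numpy, scipy, OpenCV 4.12 (cv2) and the standard library are available. Lean on these libraries where they do the work, as an engineer would, in place of code of your own. Each camera call takes 0.05 s, during which the arm holds its last target.

## Task

Park the little hand press for the night: pick up the long wooden-handled needle tool, slip its steel shank under the hooked pawl on top of the ratchet wheel and flick the pawl right back against its stop, gently and never with the fingers. Then bring the lever down by hand or with the tool until the ram rests on the wooden block below it, without pressing hard on the block. Leave the long tool lying on the bench, let go of everything, and do not disturb the other things on the bench.

Things in the scene. Friction and masses are not known exactly. Their poses are not given: they have to be found in the camera images.
- press: Grey cast hand press, bolted down, 178 wide (y), 110 deep (x), 219 mm high. Origin: centre of its underside; x points away from its lever side (which faces the robot), y left, z up. Head: x -25 to +25, y -57 to +83, top z 183 mm; on its robot side a bracket plate (y +36 to +86, front x -27, top z 219), then ratchet wheel and pawl (x -43 to -30), then the lever (x -66 to -43).
- shaft (a point): Axis of ratchet wheel and lever (along the press's x), in the plane of the lever: press x -52.5, y 0, z 150 mm. The wheel has 12 saw teeth, 62 mm over the tips, so its top is at press z 181 mm.
- window (a point): Middle of the opening between the wheel's top and the engaged pawl's flat underside, at the front face of the pawl: press x -43, y +10, z 186.5 mm; 11 mm high, 19 mm wide, 13 mm deep, axes as the press's. A rod comes in from the robot's side along the press's x, parallel to the bench. Fixed to the press.
- pawl: Dark steel hooked pawl, an arch 13 mm thick. Origin: on its pivot axis (along x) at press y +46, z 178, x 0. Engaged, its axes are the press's: flat underside 14 mm above the pivot from y -27 to -46 mm, nose at y -46 to -55 mm hanging in the teeth. Fingers must not touch it; the tool's thin shank bends if it bears on it with over 10 N.
- pawl_stop (a point): Stop stud of the pawl, a 7 mm steel pin on the press (x -36, y +75.5, z 210.5 mm). The pawl meets it squarely after turning 1.75 rad (100 degrees) from engaged: nose up and over to the left (+y), arch then upright. Right back means turned over 1.70 rad. The stud does not give. The pivot is stiff: the pawl stays where it is left, 3 to 5 N at the arch turns it.
- lever_knob (a point): Centre of the lever's black ball, 28 mm across, 105 mm from the shaft, starting 50 degrees above level on the right (-y); the lever is an 11 mm round bar in the plane x -52.5 mm. Pushed down, it lowers the ram 25 mm per rad; blocked while the pawl is engaged; stays where it is left. 2 to 3 N moves it; 1 N more presses 3 to 4 N on the block once the ram is down.
- ram: Round steel foot of the ram (a vertical 22 mm square bar), 27 mm across; origin: centre of its underside, 58 mm above the bench at the start, press x 0, y -36 mm. Below it stands a round wooden block, 38 mm across, whose top is 30 to 40 mm above the bench: it differs each time and is not measured, so feel for it. At most 35 N may press on the block.
- awl: The long needle tool, 160 mm, lying flat: a wooden handle 12 mm square, 60 mm long (y +20 to +80 mm), and a straight steel shank 3.8 mm thick (y +20 to -80 mm). Origin: middle of its length, on its underside; the axis is 6 mm above. About 25 g; the handle is the place to hold it.
- scriber: the short wooden-handled scriber, 105 mm; a bystander
- film_can: black film can with a grey lid, 33 mm across, 54 mm high; a bystander
- cork: flat cork bung, 46 mm across, 20 mm high; a bystander
- silver_strip: silver offcut, 34 x 125 x 5 mm, lying flat; a bystander

How it is judged:
By the outcome, as a careful person would: the job done as asked, in the order asked, and still so for the second after the job is handed in, with the robot touching nothing.
It also fails if it takes over 67 s, if anything falls off the work surface, if the arm or the gripper's body presses on something with over 40 N, if the wrist force passes 120 N, or if a joint passes its speed limit or range.

## Working session

There is one attempt and no reset: what is moved stays moved. The work goes in short steps, Python scripts to look and compute and a tool call to move; the robot and the scene stay as the last step left them, time stands still between calls to the robot, and variables do not carry over. Pictures are saved under pics/ and viewed, and the job is handed in when it is done.

Besides the shell and the picture viewer there is one more tool, called after "Emit:" as name(argument=value, ...), one argument or row to a line, values as JSON. arm_command: Moves the arm, as the interface text tells. Shift numbers are shares of 400 mm and turn numbers shares of 45 degrees, none past 1 either way. Its arguments: {"type":"object","properties":{"series":{"type":"array"},"hand":{"type":"number"},"newtons":{"type":"number"}},"required":["series"]}

```bash
mkdir -p pics; ls; python3 - <<'E'
from workcell import env, grab_frame
import cv2,json,numpy as np
s=env.state();print(s)
for n in ["scene","top","wrist"]:
    f=grab_frame(n)
    cv2.imwrite(f"pics/{n}0.png",cv2.cvtColor(f["frame"],cv2.COLOR_RGB2BGR))
    print(n,{k:(v.tolist() if hasattr(v,'tolist') else v) for k,v in f.items() if k!="frame"})
E
```

```text
pics
{'time_s': 0.0, 'qpos': array([ 7.21911525e+01,  1.83509716e+01,  8.97060559e+01, -3.05112318e-04,
        7.20428953e+01, -1.14672767e+00]), 'qvel': array([ 0.03955535, -0.00977071,  0.06455281, -0.00088864,  0.07984501,
       -0.00611597]), 'effort': array([-3.50587070e-03, -4.12458837e+01, -2.31970042e+01,  7.23583787e-02,
        4.56637423e-02, -1.46686170e-04]), 'ee_pos': array([164.73008877, 550.39777469, 224.12934106]), 'ee_rot': array([-1.79900091e+02, -1.70971091e-03,  1.63337973e+02]), 'force': array([ 0.05118983, -0.02831482,  0.65128396]), 'torque': array([ 0.01934006,  0.01221038, -0.0269393 ]), 'gripper_width': 91.03079683259676}
scene {'intrinsics': [[543.7836808001877, 0.0, 277.45661382413346], [0.0, 543.7836808001877, 207.52491900684683], [0.0, 0.0, 1.0]], 'k1': -0.19152837990350519, 'R': [[-0.9904835191763712, 0.13755355706258357, -0.004627869857885555], [0.07895736855976772, 0.540364960328872, -0.8377179976572626], [-0.112730351680938, -0.8301112748229642, -0.546083454447839]], 't': [450.04585664533005, 54.16914313646788, 1193.822591190349]}
top {'intrinsics
[... 182 characters left out ...]
2983185492, 0.0003166701769960899], [-0.9977239045446913, 0.011058364759200688, -0.06651859040109057], [0.06651098423788947, -0.001054573210483765, -0.9977851356133999]], 't': [66.00437106813382, 469.8256369182512, 1323.47808839451]}
wrist {'intrinsics': [[357.0673584429034, 0.0, 277.3671470584043], [0.0, 357.0673584429034, 208.4510697283584], [0.0, 0.0, 1.0]], 'k1': -0.07236382539438295, 'tool_from_camera': [[0.00042298879563112816, -0.9628945390008881, -0.26987761641667274, 76.86299986173428], [0.9999997413395489, 0.00025029960206414024, 0.0006742929209746651, 1.6757868847474544], [-0.0005817227112983256, -0.26987783182835734, 0.9628943958120797, -159.5841962422136], [0.0, 0.0, 0.0, 1.0]]}
```

View pics/scene0.png

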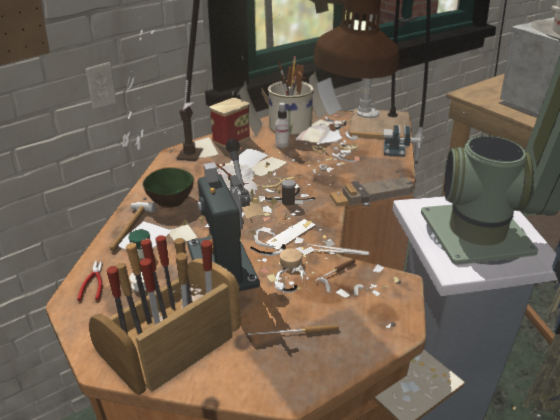

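View pics/top0.png

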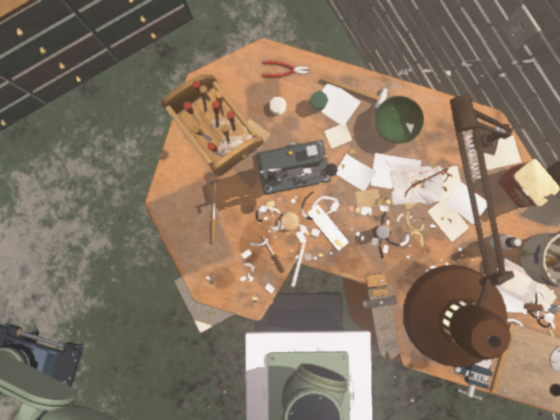

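View pics/wrist0.png

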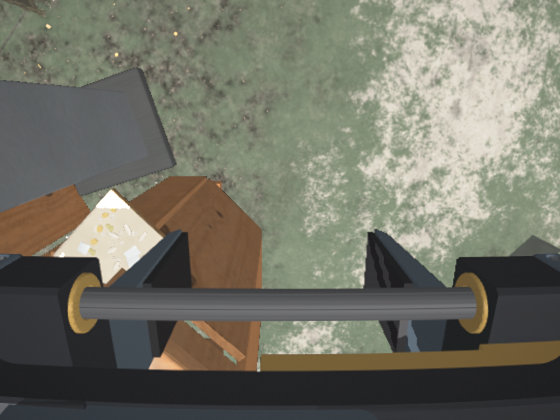

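```bash
cat > h.py <<'E'
import numpy as np,cv2
from workcell import env, grab_frame
from scipy.spatial.transform import Rotation as Ro
def rt(f,pose=None):
    if "R" in f: return np.array(f["R"]),np.array(f["t"])
    T=np.array(f["tool_from_camera"]); p,r=pose
    Rw=Ro.from_euler('xyz',r,degrees=True).as_matrix()
    Rc=Rw@T[:3,:3]; c=Rw@T[:3,3]+p
    return Rc.T,-Rc.T@c
def proj(X,f,pose=None):
    R,t=rt(f,pose);X=np.atleast_2d(X);c=X@R.T+t
    s=c[:,:2]/c[:,2:];s=s*(1+f["k1"]*(s**2).sum(1,keepdims=True))
    K=np.array(f["intrinsics"]);return s*[K[0,0],K[1,1]]+K[:2,2]
def ray(uv,f,pose=None):
    K=np.array(f["intrinsics"]);d=(np.array(uv,float)-K[:2,2])/[K[0,0],K[1,1]]
    s=d.copy()
    for _ in range(30): s=d/(1+f["k1"]*(s**2).sum())
    R,t=rt(f,pose);return -R.T@t,R.T@np.append(s,1)
def onz(uv,f,z,pose=None):
    c,d=ray(uv,f,pose);return c+d*(z-c[2])/d[2]
def tri(rays):
    A=np.zeros((3,3));b=np.zeros(3)
    for c,d in rays:
        d=d/np.linalg.norm(d);P=np.eye(3)-np.outer(d,d);A+=P;b+=P@c
    X=np.linalg.solve(A,b)
    return X,[np.linalg.norm(np.cross(X-c,d/np.linalg.norm(d))) for c,d in rays]
def snap(n,tag):
    s=env.state();pose=(s["ee_pos"],s["ee_rot"]);f=grab_frame(n)
    np.savez(f"{tag}.npz",p=pose[0],r=pose[1],**f)
    cv2.imwrite(f"pics/{tag}.png",cv2.cvtColor(f["frame"],cv2.COLOR_RGB2BGR))
    return f,pose
def load(tag):
    d=dict(np.load(f"{tag}.npz"));return d,(d["p"],d["r"])
def crop(tag,x0,y0,x1,y1,k,out,pts=()):
    f,_=load(tag);im=cv2.cvtColor(f["frame"],cv2.COLOR_RGB2BGR)[y0:y1,x0:x1]
    im=cv2.resize(im,None,fx=k,fy=k,interpolation=cv2.INTER_CUBIC)
    for u,v in pts: cv2.circle(im,(int((u-x0+.5)*k),int((v-y0+.5)*k)),3,(0,255,0),1)
    for i in range((x0+19)//20*20,x1,20): cv2.putText(im,str(i),(int((i-x0)*k),10),0,.35,(255,255,0),1);cv2.line(im,(int((i-x0)*k),12),(int((i-x0)*k),16),(255,255,0),1)
    for i in range((y0+19)//20*20,y1,20): cv2.putText(im,str(i),(0,int((i-y0)*k)),0,.35,(255,255,0),1)
    cv2.imwrite(f"pics/{out}.png",im)
E
python3 - <<'E'
from h import *
snap("top","t1");snap("scene","s1")
crop("t1",190,130,350,290,4.0*.9,"t1a")
crop("s1",180,130,370,360,2.6,"s1a")
E
```

```text
(no output)
```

View pics/t1a.png

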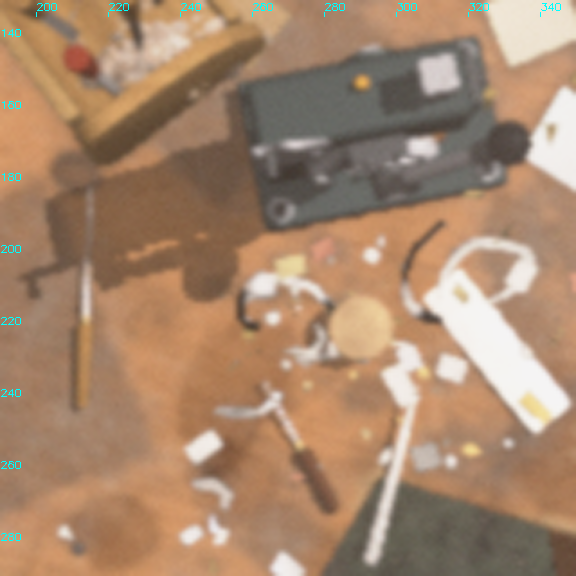

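View pics/s1a.png

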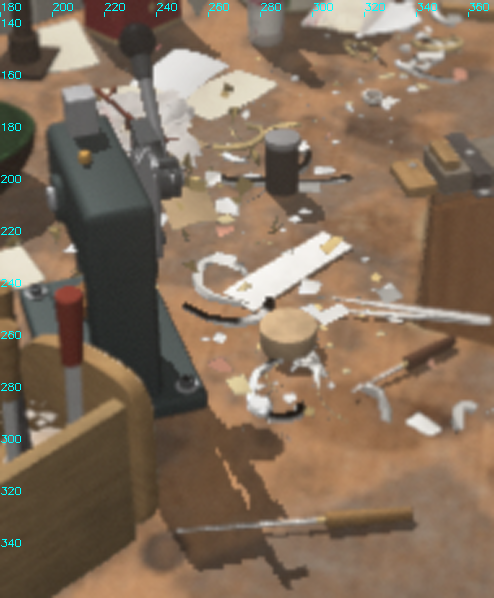

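```bash
python3 - <<'E'
from h import *
from scipy.optimize import least_squares
ft,_=load("t1");fs,_=load("s1")
obs=[("t",(-52.5,-67.5,230.4),(331.3,170.0)),
("s",(-52.5,-67.5,230.4),(231.5,144.5)),
("t",(25,83,183),(256.1,154.4)),("t",(25,-57,183),(322.8,140.3)),
("t",(-55,89,8),(264.4,193.9)),("t",(-55,-89,8),(330.3,181.4)),("s",(-55,89,8),(259.5,285.5))]
M=np.array([o[1] for o in obs],float)
def W(p,M):
    c,s=np.cos(p[2]),np.sin(p[2]);return np.c_[c*M[:,0]-s*M[:,1]+p[0],s*M[:,0]+c*M[:,1]+p[1],M[:,2]]
def res(p):
    w=W(p,M);return np.concatenate([(proj(w[i],ft if o[0]=="t" else fs)[0]-o[2]) for i,o in enumerate(obs)])
c=onz((292,165),ft,100);print(c)
r=least_squares(res,[c[0],c[1],0],x_scale=[10,10,.1],loss="soft_l1");print(r.x,np.degrees(r.x[2]));print(res(r.x).reshape(-1,2).round(1))
for n,uv in dict(tip=(214.5,181),neck=(213,219),end=(211.7,243.5)).items(): print(n,onz(uv,ft,6))
for n,uv in dict(tip=(248,334.5),neck=(306,330),end=(338,327.5)).items(): print(n,onz(uv,fs,6))
np.save("press.npy",r.x)
m=[]
for x in(-25,25):
  for y in(-57,83): m.append((x,y,183))
for y in (36,86): m.append((-27,y,219))
m+=[(-55,89,8),(-55,-89,8),(55,89,8),(55,-89,8),(-43,10,186.5),(-52.5,0,150),(-52.5,-67.5,230.4),(-36,75.5,210.5),(-36,46,178),(0,-36,58)]
w=W(r.x,np.array(m,float))
crop("t1",190,130,350,290,4,"t1b",proj(w,ft));crop("s1",180,130,370,360,2.6,"s1b",proj(w,fs))
E
```

```text
[565.06174073  35.65327645 100.        ]
[5.73851383e+02 3.01659911e+01 1.81635050e-01] 10.40692179722735
[[-0.2 -0.1]
 [ 1.1  0.2]
 [ 0.7 -2.5]
 [-5.  -0.1]
 [-0.8  0.3]
 [ 1.1 -0.4]
 [ 0.3 -2.4]]
tip [539.46722138 234.35449708   6.        ]
neck [441.28098839 238.45260119   6.        ]
end [378.47296406 241.96262683   6.        ]
tip [538.93948989 237.79973937   6.        ]
neck [437.48317359 241.41886367   6.        ]
end [380.70233629 243.98812683   6.        ]
```

View pics/t1b.png

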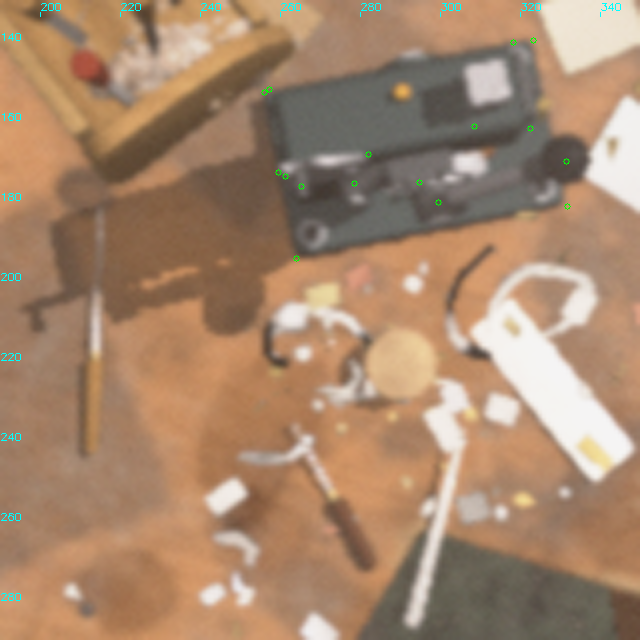

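View pics/s1b.png

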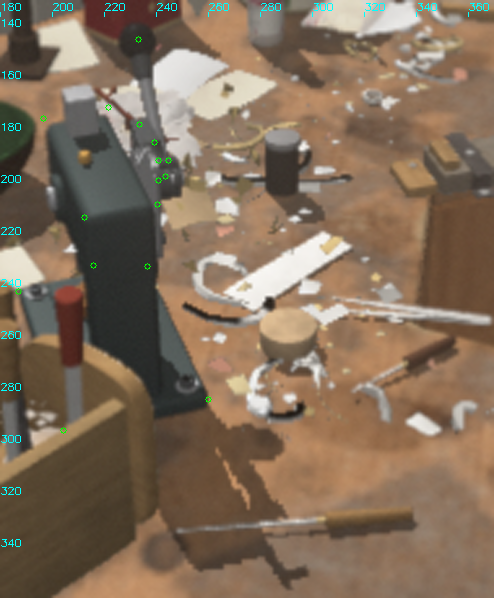

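```bash
python3 - <<'E'
from h import *
ft,_=load("t1");fs,_=load("s1")
print("box",[onz(u,ft,80).round() for u in [(222,172),(258,140)]], [onz(u,ft,170).round() for u in [(209,148),(212,147)]])
p=np.load("press.npy")
# ram top height
w=lambda z:np.array([p[0]+36*np.sin(p[2]),p[1]-36*np.cos(p[2]),z])
for z in (190,200,210,220,230): print(z,proj(w(z),ft),proj(w(z),fs))
E
```

```text
box [array([553., 206.,  80.]), array([631., 118.,  80.])] [array([596., 226., 170.]), array([598., 219., 170.])]
190 [[310.96401125 152.16545874]] [[210.90600566 174.87435226]]
200 [[311.21382148 151.39886922]] [[210.54278053 170.27456923]]
210 [[311.46794571 150.61903562]] [[210.17776259 165.62892017]]
220 [[311.7264965  149.82561215]] [[209.81099052 160.93712595]]
230 [[311.9895904  149.01824087]] [[209.44250606 156.19892038]]
```

Emit:
arm_command(
  series=[0.025, -0.031, -0.008, 0, 0, -0.15, 0.025, -0.031, -0.008, 0, 0, -0.15, 0.025, -0.031, -0.008, 0, 0, -0.15, 0.025, -0.031, -0.008, 0, 0, -0.15, 0.025, -0.031, -0.008, 0, 0, -0.15, 0.025, -0.031, -0.008, 0, 0, -0.15, 0.025, -0.031, -0.008, 0, 0, -0.15, 0.025, -0.031, -0.008, 0, 0, -0.15, 0.025, -0.031, -0.008, 0, 0, -0.15, 0.025, -0.031, -0.008, 0, 0, -0.15, 0.025, -0.031, -0.008, 0, 0, -0.15, 0.025, -0.031, -0.008, 0, 0, -0.15, 0.025, -0.031, -0.008, 0, 0, -0.15, 0.025, -0.031, -0.008, 0, 0, -0.15, 0.025, -0.031, -0.008, 0, 0, -0.15, 0.025, -0.031, -0.008, 0, 0, -0.15, 0.025, -0.031, -0.008, 0, 0, -0.15, 0.025, -0.031, -0.008, 0, 0, -0.15, 0.025, -0.031, -0.008, 0, 0, -0.15, 0.025, -0.031, -0.008, 0, 0, -0.15],
)

```text
time_s: 1.92
ee_pos: [365.2, 302.2, 160.8]
ee_rot: [180.0, 0.0, 28.0]
force: [-0.7, 0.1, 0.0]
gripper_width: 90.8
```

Emit:
arm_command(
  series=[0.015, -0.031, -0.005, 0, 0, -0.136, 0.015, -0.031, -0.005, 0, 0, -0.136, 0.015, -0.031, -0.005, 0, 0, -0.136, 0.015, -0.031, -0.005, 0, 0, -0.136, 0.015, -0.031, -0.005, 0, 0, -0.136, 0, 0, 0, 0, 0, 0, 0, 0, 0, 0, 0, 0],
)

```text
time_s: 2.5
ee_pos: [394.9, 240.7, 150.9]
ee_rot: [-180.0, 0.0, -2.2]
force: [0.7, -0.0, -0.2]
gripper_width: 90.8
```

```bash
python3 - <<'E'
from h import *
f,p=snap("wrist","w1");print(p)
E
```

```text
(array([394.907455  , 240.6535895 , 150.93102388]), array([-1.79994872e+02,  1.95951572e-02, -2.21260355e+00]))
```

View pics/w1.png

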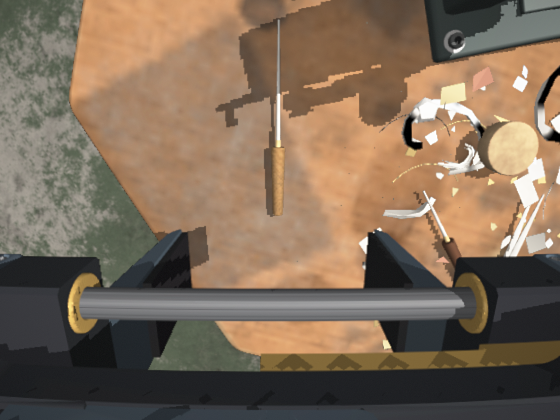

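```bash
python3 - <<'E'
from h import *
f,p=load("w1")
for n,uv in dict(tip=(279,19),neck=(278.2,148),nk=(277.8,151),end=(275.7,215.5)).items(): print(n,onz(uv,f,6,p).round(1))
print(onz((432,62),f,8,p)); pr=np.load("press.npy");c,s=np.cos(pr[2]),np.sin(pr[2])
print(pr[0]-55*c-89*s,pr[1]-55*s+89*c)
for z in(3,8): print([onz(u,f,z,p) for u in ((436,61),(559,37))])
# where would grasp point appear?
for z in (6,): print(proj([[395,240,6]],f,p))
E
python3 -c "
from h import *
crop('w1',230,0,330,225,3,'w1a');crop('w1',400,0,560,100,4,'w1b')"
```

```text
tip [540.1 235.8   6. ]
neck [438.8 240.2   6. ]
nk [436.3 240.6   6. ]
end [379.2 244.7   6. ]
[504.37195157 113.276319     8.        ]
503.67937258598306 107.76682222305617
[array([505.67412047, 107.84795549,   3.        ]), array([525.45222312,   0.59631606,   3.        ])]
[array([505.10921591, 109.98862186,   8.        ]), array([524.56570928,   4.48098808,   8.        ])]
[[280.30771163 198.11029525]]
```

View pics/w1a.png

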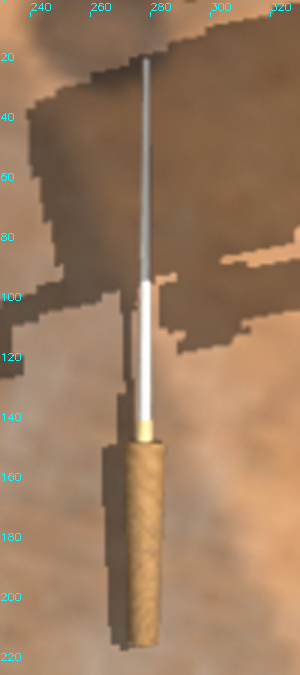

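View pics/w1b.png

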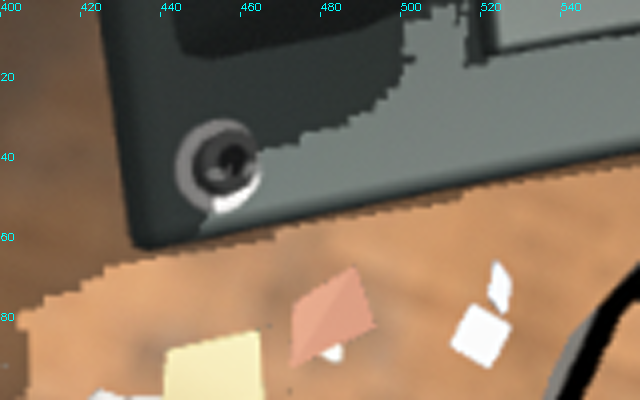

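Emit:
arm_command(
  series=[0.011, 0.0007, -0.05, 0, 0, -0.0037, 0.011, 0.0007, -0.05, 0, 0, -0.0037, 0.011, 0.0007, -0.05, 0, 0, -0.0037, 0.011, 0.0007, -0.05, 0, 0, -0.0037, 0.011, 0.0007, -0.05, 0, 0, -0.0037, 0.011, 0.0007, -0.05, 0, 0, -0.0037, 0, 0, -0.015, 0, 0, 0, 0, 0, -0.015, 0, 0, 0, 0, 0, -0.015, 0, 0, 0, 0, 0, 0, 0, 0, 0, 0, 0, 0, 0, 0, 0],
  hand=0.5,
)

```text
time_s: 3.47
ee_pos: [421.3, 242.9, 13.5]
ee_rot: [-180.0, -0.0, -3.2]
force: [-0.0, 0.5, 1.2]
gripper_width: 45.7
```

```bash
python3 - <<'E'
from h import *
f,p=snap("wrist","w2");print(p)
E
```

```text
(array([421.33013121, 242.87472043,  13.49338646]), array([-1.79976807e+02, -3.79334543e-02, -3.22527216e+00]))
```

View pics/w2.png

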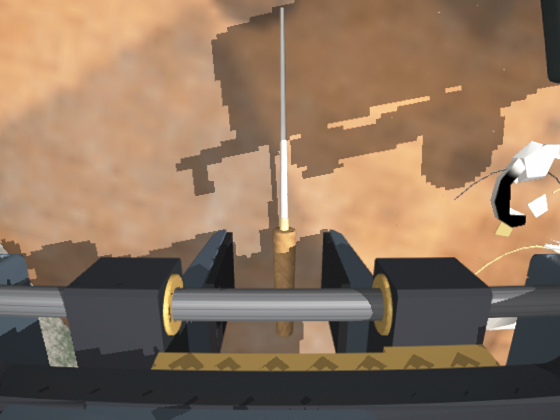

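Emit:
arm_command(
  series=[0, -0.003, 0, 0, 0, 0, 0, 0, 0, 0, 0, 0, 0, 0, 0, 0, 0, 0, 0, 0, 0, 0, 0, 0, 0, 0, 0, 0, 0, 0, 0, 0, 0, 0, 0, 0, 0, 0, 0, 0, 0, 0, 0, 0, 0, 0, 0, 0],
  hand=0,
  newtons=50,
)

```text
time_s: 4.18
ee_pos: [421.3, 241.3, 13.1]
ee_rot: [180.0, -0.0, -3.3]
force: [-0.4, -0.0, 1.9]
gripper_width: 11.7
```

Emit:
arm_command(
  series=[0, 0, 0.05, 0, 0, 0, 0, 0, 0.0875, 0, 0, 0, 0, 0, 0.0875, 0, 0, 0, -0.002, -0.064, 0.065, 0, 0, 0.0435, -0.002, -0.064, 0.065, 0, 0, 0.0435, -0.002, -0.064, 0.065, 0, 0, 0.0435, -0.002, -0.064, 0.065, 0, 0, 0.0435, -0.002, -0.064, 0.065, 0, 0, 0.0435, -0.002, -0.064, 0.065, 0, 0, 0.0435, -0.002, -0.064, 0.065, 0, 0, 0.0435, 0, 0, 0, 0, 0, 0, 0, 0, 0, 0, 0, 0, 0, 0, 0, 0, 0, 0],
)

```text
time_s: 5.27
ee_pos: [415.1, 62.4, 284.0]
ee_rot: [-180.0, 0.1, 10.4]
force: [-0.7, 0.3, -0.5]
gripper_width: 11.6
```

```bash
python3 - <<'E'
from h import *
f,p=snap("wrist","w3");print(p)
snap("scene","s3")
E
```

```text
(array([415.09860135,  62.4381319 , 284.04148921]), array([-1.79962964e+02,  8.59620802e-02,  1.03990722e+01]))
```

View pics/w3.png

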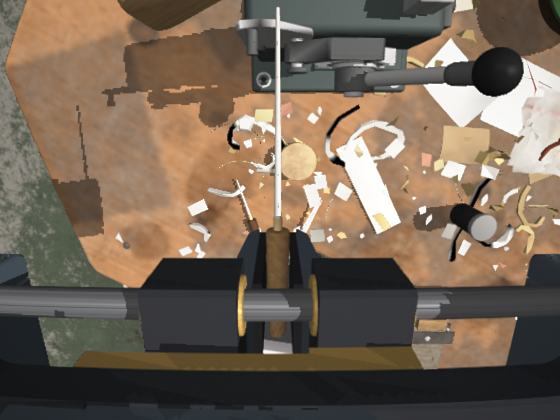

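View pics/s3.png

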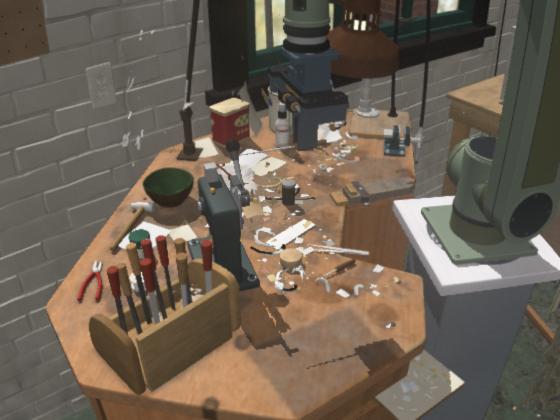

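Emit:
arm_command(
  series=[0.0335, -0.0447, 0, 0, 0, 0, 0.0335, -0.0447, 0, 0, 0, 0, 0.0335, -0.0447, 0, 0, 0, 0, 0, 0, 0, 0, 0, 0, 0, 0, 0, 0, 0, 0, 0, 0, 0, 0, 0, 0],
)

```text
time_s: 5.87
ee_pos: [455.2, 9.4, 283.9]
ee_rot: [-179.9, 0.1, 10.5]
force: [-0.2, -0.0, -0.9]
gripper_width: 11.4
```

```bash
python3 - <<'E'
from h import *
f,p=snap("wrist","w4");print(p)
crop("w3",230,0,540,110,2.55,"w3a");crop("w4",150,0,460,200,2.55,"w4a")
E
```

```text
(array([455.24027492,   9.40701121, 283.89110373]), array([-1.79945555e+02,  1.49185924e-01,  1.04899504e+01]))
```

View pics/w3a.png

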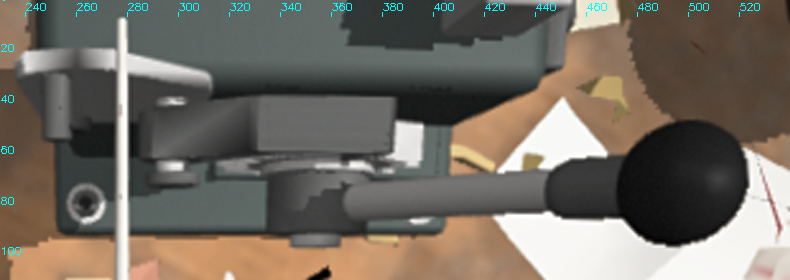

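View pics/w4a.png

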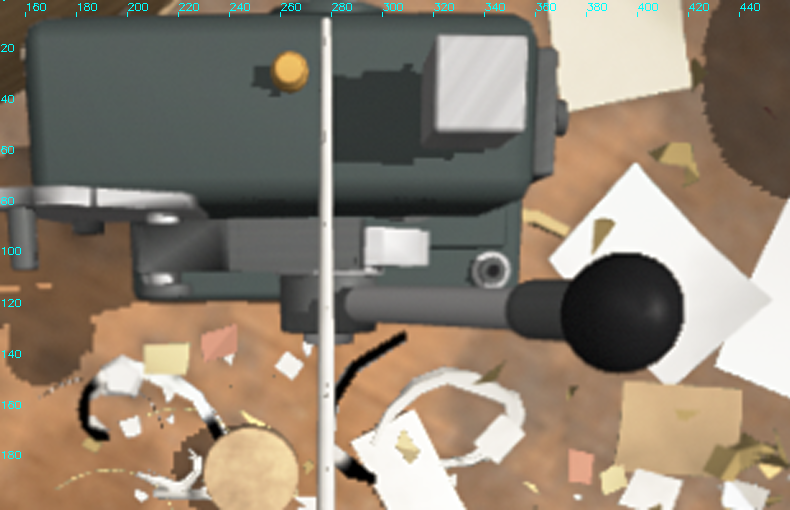

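```bash
python3 - <<'E'
from h import *
a,pa=load("w3");b,pb=load("w4")
pr=np.load("press.npy")
def P(X):
    c,s=np.cos(pr[2]),np.sin(pr[2]);d=X[:2]-pr[:2];return np.array([c*d[0]+s*d[1],-s*d[0]+c*d[1],X[2]])
for n,u,v in [("knob",(497.8,71.8),(393.9,122.4)),("pawlFR",(384.1,60),(292.7,106.3)),("stud front",(252.7,54.3),(158.6,105)),("shaft end front",(354,97),(272.5,134)),("bolt pivot front",(299,73),(213.5,112.5))]:
    X,e=tri([ray(u,a,pa),ray(v,b,pb)]);print(n,X.round(1),"press",P(X).round(1),np.round(e,1))
for z in(215,220,225):
  X=onz((338.6,32.5),b,z,pb);print("ram",P(X).round(1))
for f,p,u in((a,pa,(277.6,8)),(b,pb,(277.8,6.5))): 
  X=onz(u,f,277,p); R=Ro.from_euler('xyz',p[1],degrees=True).as_matrix(); print("tip in tool",R.T@(X-p[0]),X)
fs,_=load("s3"); print(proj(np.array([ [531.5,84,277.]]),fs))
crop("s3",200,110,340,200,5,"s3a")
E
```

```text
knob [535.2 -42.9 231.8] press [-51.2 -64.9 231.8] [0.1 0.1]
pawlFR [533.4  15.6 198.1] press [-42.4  -7.1 198.1] [0. 0.]
stud front [519.   98.7 213.8] press [-41.5  77.3 213.8] [0.2 0.2]
shaft end front [509.9  24.8 169.2] press [-63.9   6.2 169.2] [1.4 1.4]
bolt pivot front [517.9  68.7 181.5] press [-48.1  48.  181.5] [1.6 1.6]
ram [  0.5 -33.2 215. ]
ram [ -0.5 -32.4 220. ]
ram [ -1.4 -31.6 225. ]
tip in tool [118.70782174  -1.79340983   6.86455781] [531.52179848  85.6317089  277.        ]
tip in tool [119.24043706  -1.70804728   6.5822759 ] [572.15847281  32.79874699 277.        ]
[[238.18331076 153.76030318]]
```

View pics/s3a.png

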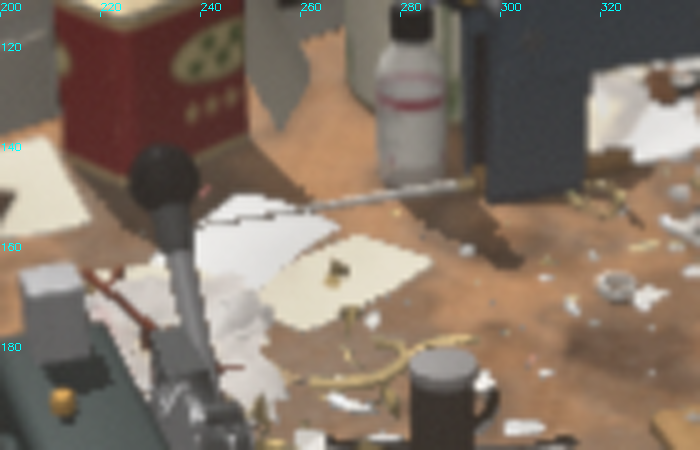

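Emit:
arm_command(
  series=[-0.055, -0.002, -0.02, 0, 0, 0, -0.055, -0.002, -0.02, 0, 0, 0, -0.028, -0.0012, -0.05, 0, 0, 0, -0.028, -0.0012, -0.05, 0, 0, 0, 0, 0, -0.05, 0, 0, 0, 0, 0, -0.0357, 0, 0, 0, 0, 0, 0, 0, 0, 0, 0, 0, 0, 0, 0, 0, 0, 0, 0, 0, 0, 0],
)

```text
time_s: 6.67
ee_pos: [390.0, 6.4, 195.6]
ee_rot: [180.0, -0.1, 10.5]
force: [-0.3, 0.3, -0.2]
gripper_width: 11.5
```

```bash
python3 - <<'E'
from h import *
pr=np.load("press.npy");c,s=np.cos(pr[2]),np.sin(pr[2]);pr[:2]+=[.8*c-2.2*s,.8*s+2.2*c];np.save("press2.npy",pr)
f,p=snap("wrist","w5");print(p, env.state()["force"])
f,_=snap("scene","s5")
R=Ro.from_euler('xyz',p[1],degrees=True).as_matrix()
pts=[p[0]+R@np.array([x,-1.75*x/119,7.1]) for x in (119,90,60,19)]
print(proj(pts,f).round(1), np.array(pts).round(1))
crop("w5",150,0,460,200,2.55,"w5a");crop("s5",200,140,330,220,5.5,"s5a",())
E
```

```text
(array([390.03063318,   6.38290643, 195.59196936]), array([ 1.79983086e+02, -9.35618803e-02,  1.04895253e+01])) [-0.20526342 -0.31152258  0.0143767 ]
[[251.3 181.8]
 [266.1 179.2]
 [281.2 176.5]
 [301.4 172.9]] [[506.7  29.8 188.7]
 [478.3  24.1 188.6]
 [448.9  18.2 188.6]
 [408.7  10.1 188.5]]
```

View pics/w5a.png

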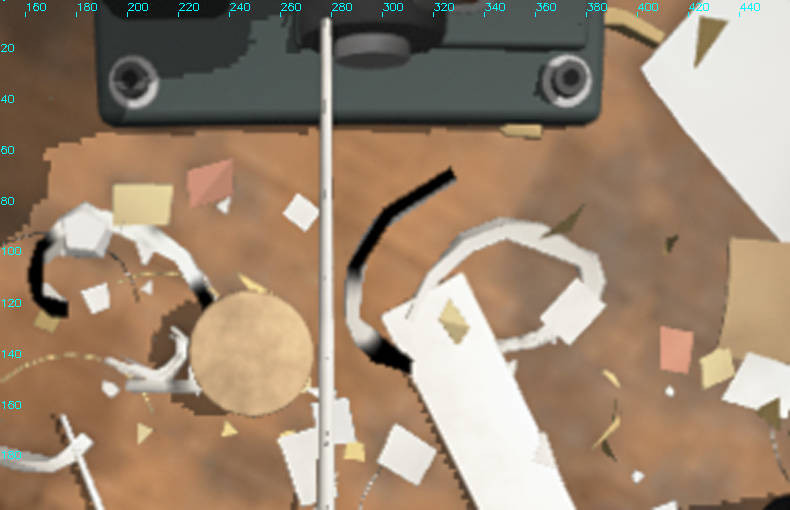

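View pics/s5a.png

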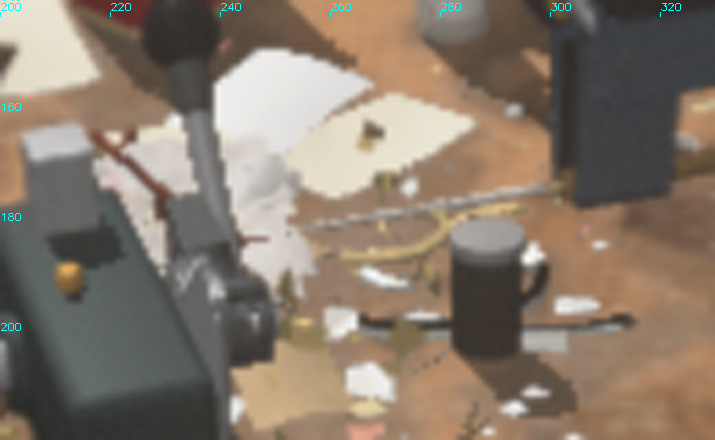

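```bash
python3 - <<'E'
from h import *
f,p=load("w5");pr=np.load("press2.npy")
def P(X):
    c,s=np.cos(pr[2]),np.sin(pr[2]);d=X[:2]-pr[:2];return np.array([c*d[0]+s*d[1],-s*d[0]+c*d[1],X[2]])
for z in (8,14): print([P(onz((u/2.55+150,v/2.55),f,z,p)).round(1) for u,v in((134,80),(567,80),(98,120),(603,120))])
print(P(p[0]))
s=env.state();print(s["ee_pos"],s["qvel"].round(2),s["force"])
E
```

```text
[array([-40.2,  77.4,   8. ]), array([-39.6, -76.3,   8. ]), array([-53.5,  90.9,   8. ]), array([-52.9, -90.1,   8. ])]
[array([-41.4,  76.3,  14. ]), array([-40.8, -74.8,  14. ]), array([-54.5,  89.5,  14. ]), array([-53.8, -88.4,  14. ])]
[-185.89296296    7.61316184  195.59196936]
[390.27712501   6.16693745 195.76078048] [-0.25 -0.01  0.13 -0.04  0.02  0.05] [ 0.00907612 -0.10351515 -1.09343673]
```

Emit:
arm_command(
  series=[0.0163, 0.0035, -0.0017, 0, 0, 0, 0.0163, 0.0035, -0.0017, 0, 0, 0, 0.0163, 0.0035, -0.0017, 0, 0, 0, 0, 0, 0, 0, 0, 0, 0, 0, 0, 0, 0, 0, 0, 0, 0, 0, 0, 0],
)

```text
time_s: 7.27
ee_pos: [409.0, 10.2, 192.5]
ee_rot: [-180.0, 0.0, 10.4]
force: [-0.0, -0.6, -0.4]
gripper_width: 11.5
```

```bash
cat >> h.py <<'E'
def P(X):
    pr=np.load("press2.npy");c,s=np.cos(pr[2]),np.sin(pr[2]);d=X[:2]-pr[:2];return np.array([c*d[0]+s*d[1],-s*d[0]+c*d[1],X[2]])
def Wd(X):
    pr=np.load("press2.npy");c,s=np.cos(pr[2]),np.sin(pr[2]);X=np.atleast_2d(X);return np.c_[pr[0]+c*X[:,0]-s*X[:,1],pr[1]+s*X[:,0]+c*X[:,1],X[:,2]]
E
python3 - <<'E'
from h import *
s=env.state();print(P(s["ee_pos"]),s["ee_rot"],s["force"])
f,_=snap("scene","s6");snap("wrist","w6")
print(proj(Wd([(-43,10,186.5),(-43,10,192),(-43,10,181),(-43,0,192),(-43,19,192)]),f).round(1))
crop("s6",215,150,285,220,8,"s6a",proj(Wd([(-43,10,186.5),(-43,0,192),(-43,19,192)]),f))
crop("w6",200,0,360,60,5,"w6a")
E
```

```text
[-166.59551702    7.90753237  192.46954261] [-1.79998414e+02  4.24103753e-02  1.04452369e+01] [-0.00773796 -0.60037999 -0.35779516]
[[238.9 185. ]
 [238.8 182.5]
 [239.1 187.6]
 [237.4 179.9]
 [240.1 184.8]]
```

View pics/s6a.png

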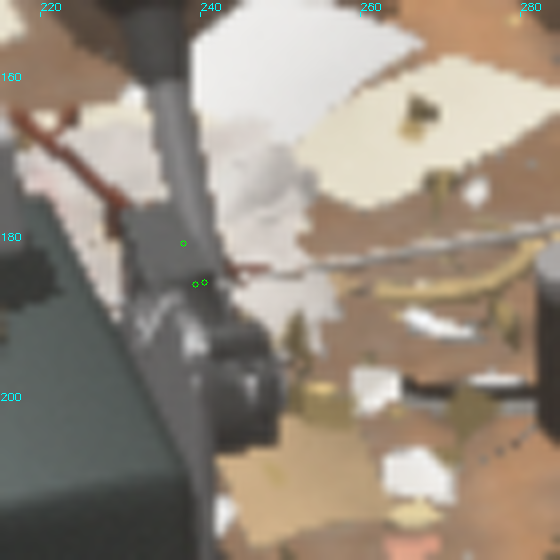

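View pics/w6a.png

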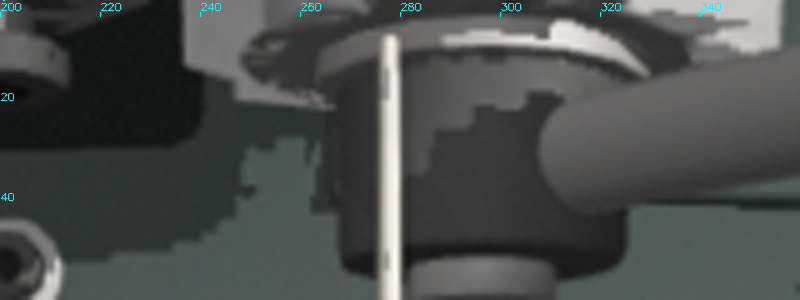

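Emit:
arm_command(
  series=[0.0095, 0.00175, 0.0005, 0, 0, 0, 0.0095, 0.00175, 0.0005, 0, 0, 0, 0.0095, 0.00175, 0.0005, 0, 0, 0, 0.0095, 0.00175, 0.0005, 0, 0, 0, 0, 0, 0, 0, 0, 0, 0, 0, 0, 0, 0, 0],
)

```text
time_s: 7.87
ee_pos: [424.4, 13.0, 193.4]
ee_rot: [180.0, 0.0, 10.5]
force: [0.1, -0.6, -0.7]
gripper_width: 11.7
```

```bash

python3 - <<'E'
from h import *
s=env.state();print(P(s["ee_pos"]),s["ee_rot"],s["force"])
f,_=snap("scene","s7");snap("wrist","w7")
crop("s7",215,150,285,220,8,"s7a")
crop("w7",200,0,360,60,5,"w7a")
E
```

```text
[-150.84635562    7.910768    193.38569839] [1.79996298e+02 1.44874795e-02 1.04504683e+01] [ 0.11971908 -0.62962596 -0.70546893]
```

View pics/s7a.png

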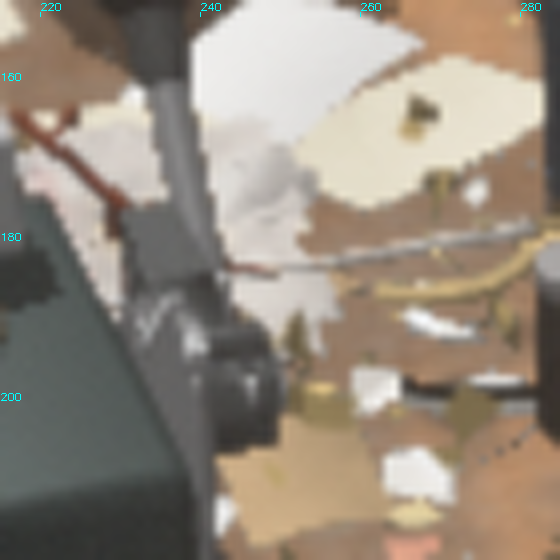

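View pics/w7a.png

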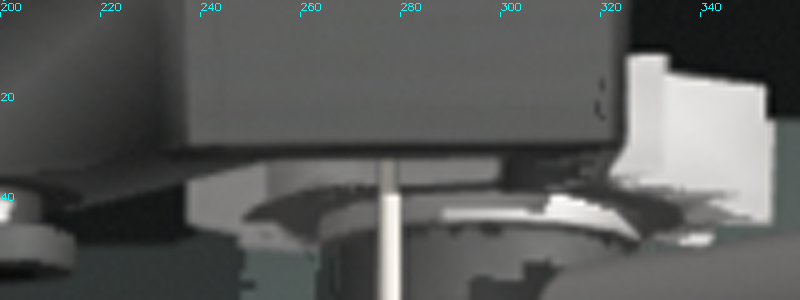

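```bash

python3 - <<'E'
from h import *
th=np.radians(np.arange(0,101,4.))
y=-36.4*np.cos(th)+12.1*np.sin(th);z=36.4*np.sin(th)+12.1*np.cos(th)
for i in range(1,len(th)):
    dy=(y[i]-y[i-1])/2;dz=(z[i]-z[i-1])/2
    print(int(np.degrees(th[i])+.5),"per half step",np.round([-.1806*dy/400,.9836*dy/400,dz/400],4))
E
```

```text
4 per half step [-0.0002  0.0011  0.0031]
8 per half step [-0.0002  0.0014  0.003 ]
12 per half step [-0.0003  0.0016  0.0029]
16 per half step [-0.0003  0.0018  0.0028]
20 per half step [-0.0004  0.002   0.0027]
24 per half step [-0.0004  0.0021  0.0025]
28 per half step [-0.0004  0.0023  0.0024]
32 per half step [-0.0005  0.0025  0.0022]
36 per half step [-0.0005  0.0026  0.002 ]
40 per half step [-0.0005  0.0027  0.0019]
44 per half step [-0.0005  0.0029  0.0017]
48 per half step [-0.0005  0.003   0.0014]
52 per half step [-0.0006  0.0031  0.0012]
56 per half step [-0.0006  0.0031  0.001 ]
60 per half step [-0.0006  0.0032  0.0008]
64 per half step [-0.0006  0.0032  0.0006]
68 per half step [-0.0006  0.0033  0.0003]
72 per half step [-0.0006  0.0033  0.0001]
76 per half step [-0.0006  0.0033 -0.0001]
80 per half step [-0.0006  0.0033 -0.0004]
84 per half step [-0.0006  0.0032 -0.0006]
88 per half step [-0.0006  0.0032 -0.0008]
92 per half step [-0.0006  0.0031 -0.0011]
96 per half step [-0.0006  0.003  -0.0013]
100 per half step [-0.0005  0.0029 -0.0015]
```

Emit:
arm_command(
  series=[0, 0, 0.004, 0, 0, 0, 0, 0, 0.004, 0, 0, 0, 0, 0, 0.003, 0, 0, 0, 0, 0, 0, 0, 0, 0],
)

```text
time_s: 8.3
ee_pos: [424.1, 12.9, 197.9]
ee_rot: [180.0, 0.0, 10.4]
force: [0.9, 0.5, -1.4]
gripper_width: 11.6
```

Emit:
arm_command(
  series=[-0.0002, 0.0011, 0.0031, 0, 0, 0, -0.0002, 0.0011, 0.0031, 0, 0, 0, -0.0002, 0.0014, 0.003, 0, 0, 0, -0.0002, 0.0014, 0.003, 0, 0, 0, -0.0003, 0.0016, 0.0029, 0, 0, 0, -0.0003, 0.0016, 0.0029, 0, 0, 0],
)

```text
time_s: 8.8
ee_pos: [423.4, 16.2, 205.0]
ee_rot: [180.0, 0.0, 10.4]
force: [0.7, -0.1, -4.0]
gripper_width: 11.3
```

```bash

python3 - <<'E'
from h import *
s=env.state();print(P(s["ee_pos"]),s["ee_rot"],s["force"],s["torque"])
f,_=snap("scene","s8");snap("wrist","w8")
crop("s8",215,150,285,220,8,"s8a")
crop("w8",200,0,360,60,5,"w8a")
E
```

```text
[-151.27718503   11.2819156   205.01441374] [1.79995476e+02 3.87576959e-02 1.04421931e+01] [ 0.72256276 -0.10718966 -3.95190027] [-0.22914099  0.36265802 -0.09055383]
```

View pics/s8a.png

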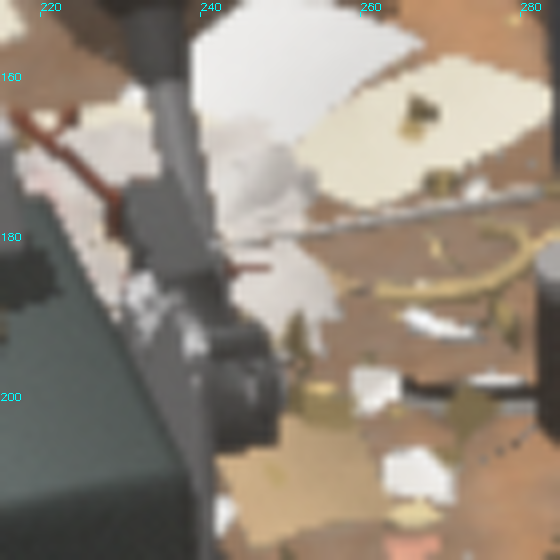

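View pics/w8a.png

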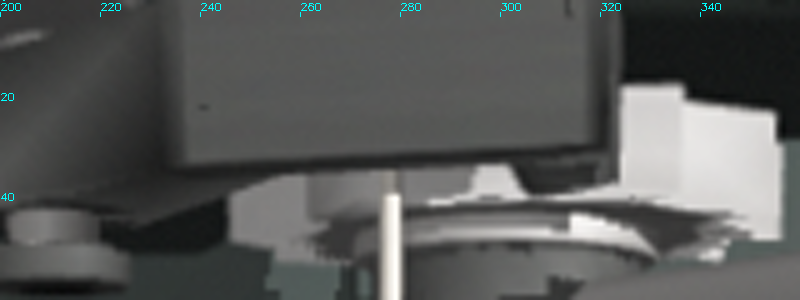

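Emit:
arm_command(
  series=[-0.0003, 0.0018, 0.0028, 0, 0, 0, -0.0003, 0.0018, 0.0028, 0, 0, 0, -0.0004, 0.002, 0.0027, 0, 0, 0, -0.0004, 0.002, 0.0027, 0, 0, 0, -0.0004, 0.0021, 0.0025, 0, 0, 0, -0.0004, 0.0021, 0.0025, 0, 0, 0, -0.0004, 0.0023, 0.0024, 0, 0, 0, -0.0004, 0.0023, 0.0024, 0, 0, 0],
)

```text
time_s: 9.57
ee_pos: [422.2, 22.9, 213.4]
ee_rot: [180.0, 0.0, 10.4]
force: [0.2, 0.7, -4.6]
gripper_width: 11.8
```

Emit:
arm_command(
  series=[-0.0005, 0.0025, 0.0022, 0, 0, 0, -0.0005, 0.0025, 0.0022, 0, 0, 0, -0.0005, 0.0026, 0.002, 0, 0, 0, -0.0005, 0.0026, 0.002, 0, 0, 0, -0.0005, 0.0027, 0.0019, 0, 0, 0, -0.0005, 0.0027, 0.0019, 0, 0, 0, -0.0005, 0.0029, 0.0017, 0, 0, 0, -0.0005, 0.0029, 0.0017, 0, 0, 0],
)

```text
time_s: 10.23
ee_pos: [420.7, 31.3, 219.6]
ee_rot: [180.0, 0.0, 10.4]
force: [-0.7, -1.2, -5.1]
gripper_width: 11.7
```

```bash

python3 - <<'E'
from h import *
s=env.state();p=P(s["ee_pos"]);print(p,s["ee_rot"],s["force"],"rel",p[1]+1.75-46,p[2]-7.1-178)
f,_=snap("scene","s9");snap("wrist","w9")
crop("s9",215,150,285,220,8,"s9a")
crop("w9",150,0,400,120,3.1,"w9a")
E
```

```text
[-151.2462074    26.63042849  219.60667653] [1.79984150e+02 2.84454782e-02 1.04377607e+01] [-0.69071384 -1.15859364 -5.09761365] rel -17.61957151354703 34.50667653491311
```

View pics/s9a.png

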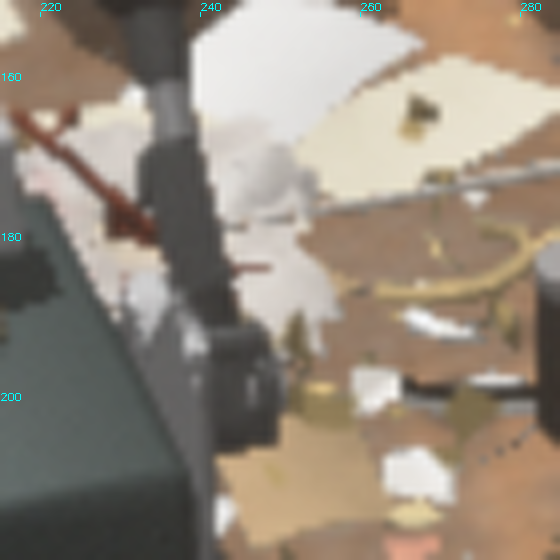

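View pics/w9a.png

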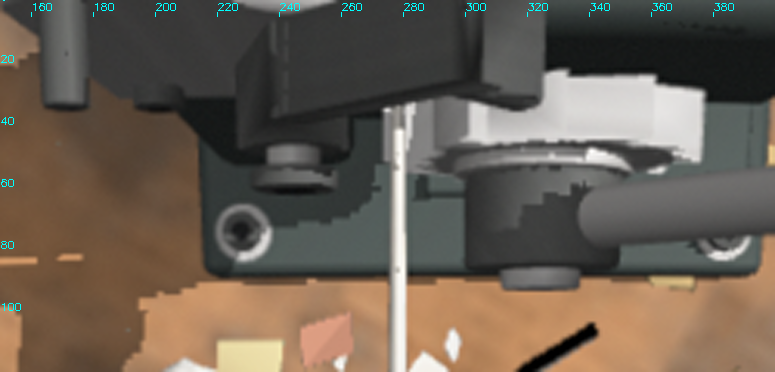

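Emit:
arm_command(
  series=[-0.0005, 0.003, 0.0014, 0, 0, 0, -0.0005, 0.003, 0.0014, 0, 0, 0, -0.0006, 0.0031, 0.0012, 0, 0, 0, -0.0006, 0.0031, 0.0012, 0, 0, 0, -0.0006, 0.0031, 0.001, 0, 0, 0, -0.0006, 0.0031, 0.001, 0, 0, 0, -0.0006, 0.0032, 0.0008, 0, 0, 0, -0.0006, 0.0032, 0.0008, 0, 0, 0],
)

```text
time_s: 11.0
ee_pos: [419.2, 41.3, 223.4]
ee_rot: [180.0, -0.0, 10.4]
force: [-1.4, -2.9, -3.6]
gripper_width: 11.0
```

Emit:
arm_command(
  series=[-0.0006, 0.0032, 0.0006, 0, 0, 0, -0.0006, 0.0032, 0.0006, 0, 0, 0, -0.0006, 0.0033, 0.0003, 0, 0, 0, -0.0006, 0.0033, 0.0003, 0, 0, 0, -0.0006, 0.0033, 0.0001, 0, 0, 0, -0.0006, 0.0033, 0.0001, 0, 0, 0, -0.0006, 0.0033, -0.0001, 0, 0, 0, -0.0006, 0.0033, -0.0001, 0, 0, 0],
)

```text
time_s: 11.67
ee_pos: [417.1, 51.8, 223.8]
ee_rot: [180.0, -0.0, 10.4]
force: [0.3, -3.2, -3.5]
gripper_width: 11.3
```

```bash

python3 - <<'E'
from h import *
s=env.state();p=P(s["ee_pos"]);print(p,s["ee_rot"],s["force"],"rel",p[1]+1.75-46,p[2]-7.1-178)
f,_=snap("scene","s10");snap("wrist","w10")
crop("s10",200,150,270,220,8,"s10a")
crop("w10",150,0,400,120,3.1,"w10a")
E
```

```text
[-151.0256634    47.41270769  223.83425273] [ 1.79987741e+02 -4.80582067e-03  1.04361113e+01] [ 0.3200483  -3.20600255 -3.50548787] rel 3.162707690447853 38.734252728133384
```

View pics/s10a.png

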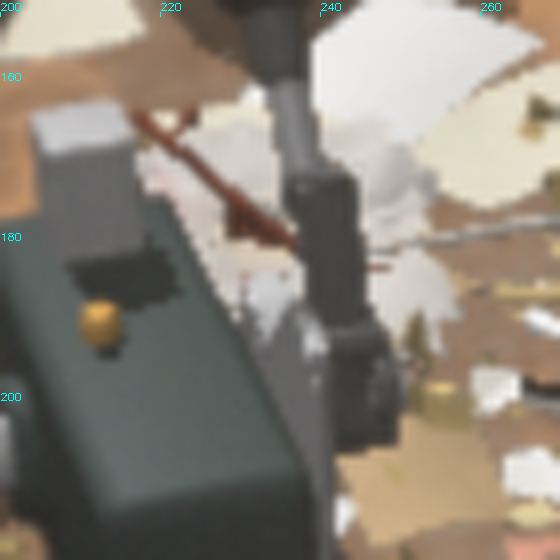

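View pics/w10a.png

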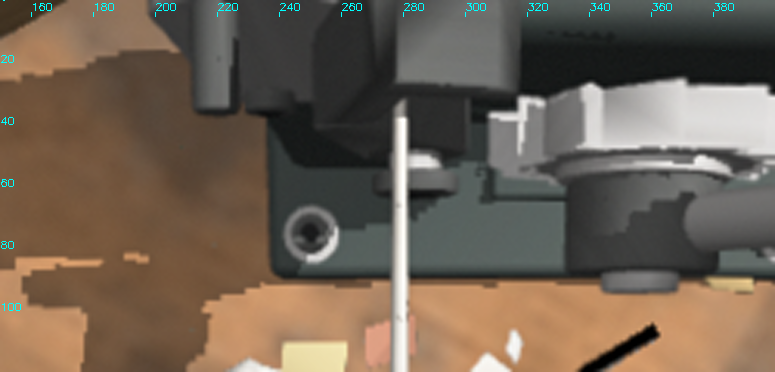

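Emit:
arm_command(
  series=[-0.0006, 0.0033, -0.0006, 0, 0, 0, -0.0006, 0.0033, -0.0006, 0, 0, 0, -0.0006, 0.0032, -0.0008, 0, 0, 0, -0.0006, 0.0032, -0.0008, 0, 0, 0, -0.0006, 0.0032, -0.0008, 0, 0, 0, -0.0006, 0.0032, -0.0008, 0, 0, 0],
)

```text
time_s: 12.27
ee_pos: [415.8, 59.6, 222.2]
ee_rot: [180.0, -0.0, 10.4]
force: [-0.7, -2.3, -1.8]
gripper_width: 11.6
```

Emit:
arm_command(
  series=[-0.0005, 0.0025, -0.001, 0, 0, 0, -0.0005, 0.0025, -0.001, 0, 0, 0],
)

```text
time_s: 12.43
ee_pos: [415.4, 61.6, 221.3]
ee_rot: [180.0, -0.0, 10.4]
force: [-1.5, -3.7, -1.4]
gripper_width: 11.2
```

```bash

python3 - <<'E'
from h import *
s=env.state();p=P(s["ee_pos"]);print(p,s["ee_rot"],s["force"],"rel",p[1]+1.75-46,p[2]-7.1-178)
f,_=snap("scene","s11");snap("wrist","w11")
crop("s11",200,150,270,220,8,"s11a")
crop("w11",150,0,400,120,3.1,"w11a")
E
```

```text
[-150.96379805   57.35497632  221.33991391] [ 1.79989395e+02 -2.29814974e-02  1.04435348e+01] [-1.50296284 -3.74097499 -1.40496823] rel 13.104976315856504 36.239913908772536
```

View pics/s11a.png

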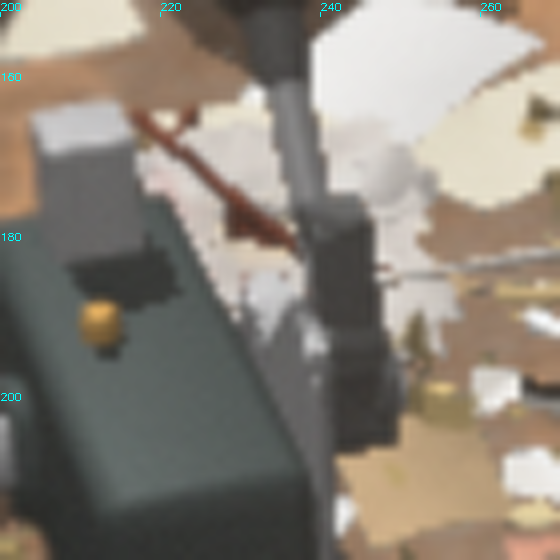

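View pics/w11a.png

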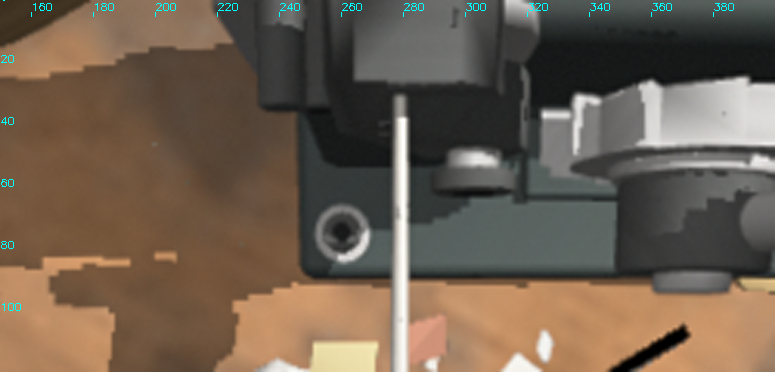

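Emit:
arm_command(
  series=[-0.0005, 0.0024, -0.0011, 0, 0, 0, -0.0005, 0.0024, -0.0011, 0, 0, 0],
)

```text
time_s: 12.7
ee_pos: [415.1, 63.5, 220.5]
ee_rot: [180.0, -0.0, 10.4]
force: [0.1, -2.5, -1.0]
gripper_width: 11.3
```

Emit:
arm_command(
  series=[-0.0005, 0.0024, -0.0012, 0, 0, 0, 0, 0, 0, 0, 0, 0],
)

```text
time_s: 12.87
ee_pos: [414.8, 64.6, 220.0]
ee_rot: [-180.0, -0.0, 10.4]
force: [0.0, -3.2, -0.9]
gripper_width: 11.4
```

Emit:
arm_command(
  series=[-0.0005, 0.0024, -0.0012, 0, 0, 0, 0, 0, 0, 0, 0, 0],
)

```text
time_s: 13.03
ee_pos: [414.6, 65.5, 219.5]
ee_rot: [180.0, -0.0, 10.4]
force: [0.0, -3.6, -0.7]
gripper_width: 11.6
```

```bash

python3 - <<'E'
from h import *
s=env.state();p=P(s["ee_pos"]);print(p,s["ee_rot"],s["force"],"rel",p[1]+1.75-46,p[2]-7.1-178)
snap("wrist","w12")
crop("w12",200,0,340,70,5.5,"w12a")
E
```

```text
[-151.02419656   61.29707718  219.47457068] [ 1.79996228e+02 -2.58611390e-02  1.04445483e+01] [ 0.01631136 -3.56716751 -0.67677381] rel 17.04707718074561 34.37457067898782
```

View pics/w12a.png

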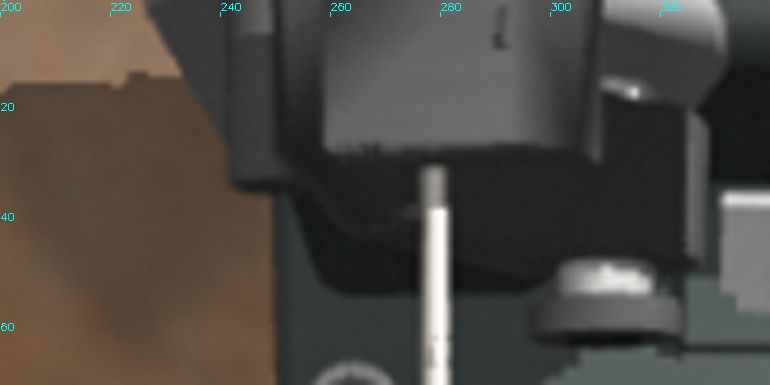

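Emit:
arm_command(
  series=[-0.0003, 0.0016, -0.0008, 0, 0, 0, 0, 0, 0, 0, 0, 0],
)

```text
time_s: 13.25
ee_pos: [414.5, 66.1, 219.2]
ee_rot: [180.0, -0.0, 10.4]
force: [-0.2, -3.0, -0.5]
gripper_width: 11.4
```

Emit:
arm_command(
  series=[-0.0003, 0.0014, -0.0008, 0, 0, 0, 0, 0, 0, 0, 0, 0],
)

```text
time_s: 13.42
ee_pos: [414.4, 66.6, 218.8]
ee_rot: [180.0, -0.0, 10.4]
force: [0.6, -3.3, -0.2]
gripper_width: 11.3
```

Emit:
arm_command(
  series=[-0.0003, 0.0014, -0.0008, 0, 0, 0, 0, 0, 0, 0, 0, 0],
)

```text
time_s: 13.58
ee_pos: [414.3, 67.2, 218.5]
ee_rot: [180.0, -0.0, 10.4]
force: [0.8, -2.7, -0.6]
gripper_width: 11.5
```

Emit:
arm_command(
  series=[-0.0002, 0.0012, -0.0006, 0, 0, 0, 0, 0, 0, 0, 0, 0],
)

```text
time_s: 13.75
ee_pos: [414.2, 67.6, 218.3]
ee_rot: [180.0, -0.0, 10.4]
force: [1.3, -4.2, -0.7]
gripper_width: 11.2
```

Emit:
arm_command(
  series=[-0.0002, 0.001, -0.0004, 0, 0, 0, 0, 0, 0, 0, 0, 0],
)

```text
time_s: 13.92
ee_pos: [414.1, 67.9, 218.2]
ee_rot: [180.0, -0.0, 10.4]
force: [0.4, -4.0, -0.6]
gripper_width: 11.7
```

```bash

python3 - <<'E'
from h import *
s=env.state();p=P(s["ee_pos"]);print(p,s["ee_rot"],s["force"],"rel",p[1]+1.75-46,p[2]-7.1-178)
snap("wrist","w13");snap("scene","s13")
print(env.state()["force"])
crop("w13",200,0,340,70,5.5,"w13a")
crop("s13",200,150,270,220,8,"s13a")
E
```

```text
[-151.07137328   63.72450033  218.17670708] [ 1.79968177e+02 -2.42898484e-02  1.04351544e+01] [ 0.44667519 -3.96974678 -0.63945961] rel 19.474500333049917 33.07670707667967
[ 0.59829406 -4.54303385 -1.25062322]
```

View pics/w13a.png

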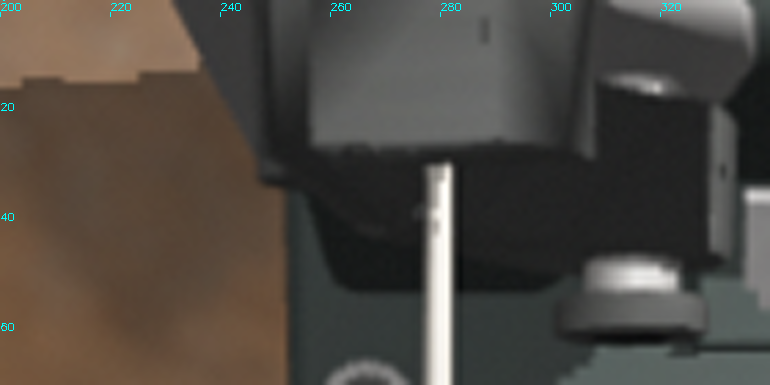

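View pics/s13a.png

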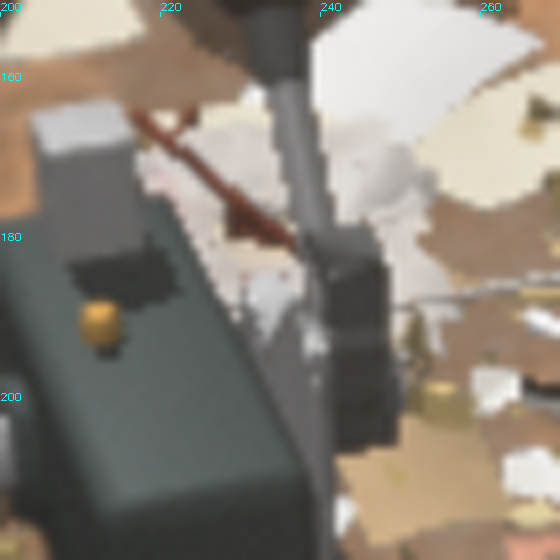

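Emit:
arm_command(
  series=[-0.0002, 0.001, -0.0004, 0, 0, 0, 0, 0, 0, 0, 0, 0],
)

```text
time_s: 14.18
ee_pos: [414.1, 68.1, 218.0]
ee_rot: [180.0, -0.0, 10.4]
force: [1.1, -4.8, -1.0]
gripper_width: 11.5
```

Emit:
arm_command(
  series=[-0.0002, 0.001, -0.0004, 0, 0, 0, 0, 0, 0, 0, 0, 0],
)

```text
time_s: 14.35
ee_pos: [414.1, 68.3, 217.9]
ee_rot: [179.9, -0.0, 10.4]
force: [1.3, -6.1, 1.3]
gripper_width: 11.6
```

Emit:
arm_command(
  series=[0.0011, -0.006, 0.0005, 0, 0, 0, -0.0108, -0.002, 0, 0, 0, 0, -0.0215, -0.004, 0, 0, 0, 0, -0.0215, -0.004, 0, 0, 0, 0, -0.0215, -0.004, 0, 0, 0, 0, -0.0215, -0.004, 0, 0, 0, 0, 0, 0, 0, 0, 0, 0, 0, 0, 0, 0, 0, 0],
)

```text
time_s: 15.02
ee_pos: [375.0, 59.3, 218.2]
ee_rot: [-180.0, -0.0, 10.4]
force: [0.5, 1.4, -0.1]
gripper_width: 11.6
```

```bash

python3 - <<'E'
from h import *
s=env.state();p=P(s["ee_pos"]);print(p,s["ee_pos"],s["ee_rot"],s["force"])
f,pp=snap("wrist","w14");fs,_=snap("scene","s14")
R=Ro.from_euler('xyz',s["ee_rot"],degrees=True).as_matrix()
pts=[s["ee_pos"]+R@np.array([x,-1.75*x/119,7.1]) for x in (119,90,60,19)]
print(proj(pts,fs).round(1))
crop("w14",180,0,400,100,3.6,"w14a")
crop("s14",200,140,330,220,5.5,"s14a")
E
```

```text
[-191.15120965   62.33972965  218.19950054] [374.97319049  59.25936435 218.19950054] [-1.79991872e+02 -4.72597659e-02  1.04485296e+01] [ 0.54023486  1.39973472 -0.12709863]
[[262.3 185.1]
 [277.9 182.3]
 [293.8 179.5]
 [315.  175.7]]
```

View pics/w14a.png

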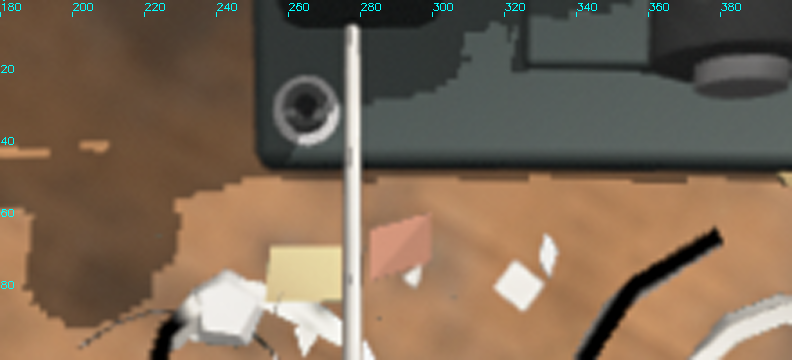

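View pics/s14a.png

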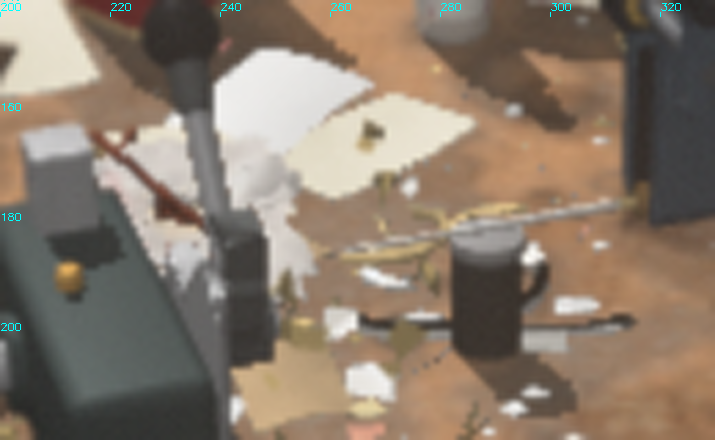

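Emit:
arm_command(
  series=[0, 0, 0.0825, 0, 0, 0, 0, 0, 0.0825, 0, 0, 0, 0.06, 0, 0, 0, 0, 0, 0.06, 0, 0, 0, 0, 0, 0.03, 0, 0, 0, 0, 0, 0, 0, 0, 0, 0, 0, 0, 0, 0, 0, 0, 0],
)

```text
time_s: 15.7
ee_pos: [435.0, 59.2, 283.1]
ee_rot: [-180.0, 0.2, 10.4]
force: [-0.7, 0.3, 0.1]
gripper_width: 11.2
```

```bash

python3 - <<'E'
from h import *
f,pp=snap("wrist","w15");print(P(pp[0]),pp)
pv=np.array([46,178.])
def pw(th,pts):
    o=[]
    for x,y,z in pts:
        c,s=np.cos(th),np.sin(th); o.append((x,46+c*y+s*z,178-s*y+c*z))
    return Wd(o)
# underside front edge points in pawl frame: y -27..-46, z 14 at x -43
for th in (1.6,1.7,1.75): print(th,proj(pw(th,[(-43,-27,14),(-43,-46,14),(-43,-55,0)]),f,pp).round(1).tolist())
print("stud front",proj(Wd([(-36,75.5,210.5),(-43,75.5,210.5)]),f,pp).round(1).tolist())
crop("w15",200,0,400,130,4,"w15a")
E
```

```text
[-132.12405122   51.39234525  283.07900478] (array([435.00684509,  59.15461411, 283.07900478]), array([-1.79982811e+02,  1.76005479e-01,  1.04284553e+01]))
1.6 [[265.7, 88.2], [263.7, 86.4], [287.6, 85.5]]
1.7 [[261.8, 88.3], [256.3, 86.6], [277.8, 85.5]]
1.75 [[259.9, 88.4], [252.7, 86.7], [273.0, 85.6]]
stud front [[241.5, 76.0], [241.7, 87.7]]
```

View pics/w15a.png

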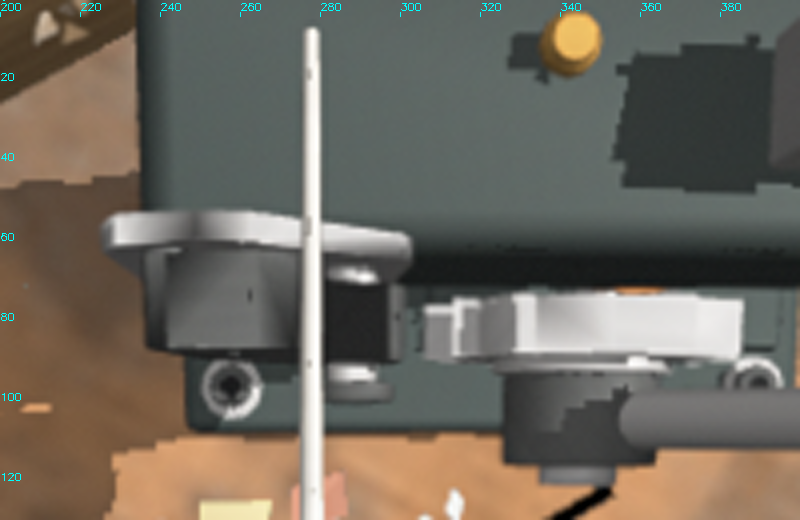

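Emit:
arm_command(
  series=[-0.0125, 0.0758, 0, 0, 0, -0.0504, -0.0125, 0.0758, 0, 0, 0, -0.0504, -0.0125, 0.0758, 0, 0, 0, -0.0504, -0.0125, 0.0758, 0, 0, 0, -0.0504, -0.0125, 0.0758, 0, 0, 0, -0.0504, -0.0125, 0.0758, -0.03, 0, 0, -0.0504, 0, 0, -0.09, 0, 0, 0, 0, 0, -0.1, 0, 0, 0, 0, 0, -0.1, 0, 0, 0, 0, 0, -0.1, 0, 0, 0, 0, 0, -0.1, 0, 0, 0, 0, 0, -0.08, 0, 0, 0, 0, 0, -0.02, 0, 0, 0, 0, 0, 0, 0, 0, 0, 0, 0, 0, 0, 0, 0],
)

```text
time_s: 17.0
ee_pos: [405.9, 241.4, 37.0]
ee_rot: [-180.0, -0.1, -3.2]
force: [0.4, 0.1, 0.2]
gripper_width: 11.2
```

```bash

python3 - <<'E'
from h import *
f,pp=snap("wrist","w16");print(pp,env.state()["force"]);snap("scene","s16");crop("s16",180,270,400,380,3.6,"s16a")
E
```

```text
(array([405.90661931, 241.39009073,  37.01738678]), array([-1.79967232e+02, -5.59460947e-02, -3.16642196e+00])) [ 0.60594224  0.12681363 -0.09765861]
```

View pics/s16a.png

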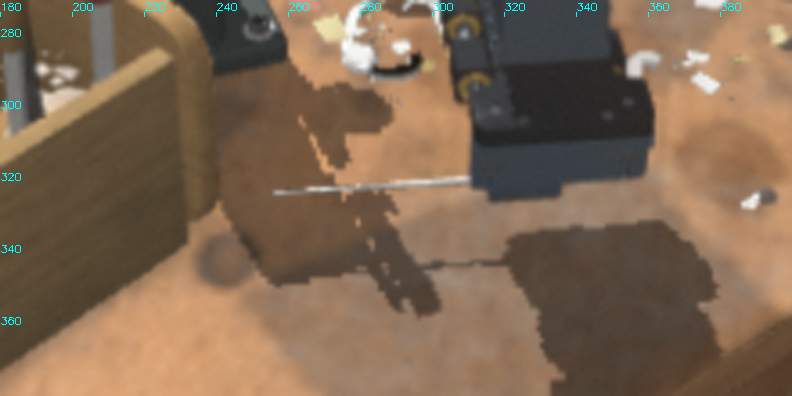

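View pics/w16.png

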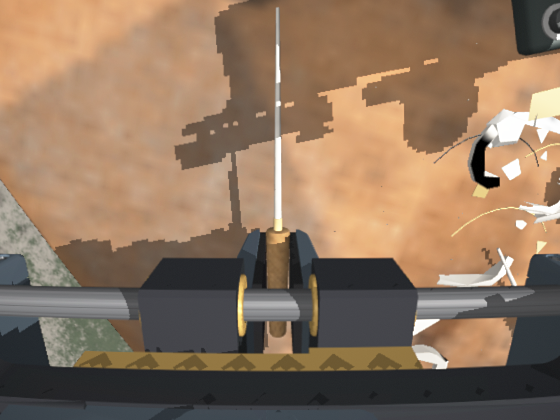

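Emit:
arm_command(
  series=[0, 0, -0.03, 0, 0, 0, 0, 0, -0.02, 0, 0, 0, 0, 0, -0.006, 0, 0, 0, 0, 0, 0, 0, 0, 0, 0, 0, 0, 0, 0, 0],
)

```text
time_s: 17.52
ee_pos: [405.8, 241.3, 14.1]
ee_rot: [-180.0, -0.0, -3.2]
force: [-0.1, 1.0, -0.7]
gripper_width: 11.3
```

Emit:
arm_command(
  series=[0, 0, -0.0025, 0, 0, 0, 0, 0, 0, 0, 0, 0, 0, 0, 0, 0, 0, 0],
)

```text
time_s: 17.77
ee_pos: [406.0, 241.4, 13.1]
ee_rot: [-180.0, -0.1, -3.2]
force: [0.1, 0.4, 2.4]
gripper_width: 11.3
```

Emit:
arm_command(
  series=[0, 0, 0, 0, 0, 0, 0, 0, 0, 0, 0, 0, 0, 0, 0, 0, 0, 0, 0, 0, 0, 0, 0, 0],
  hand=0.4,
)

```text
time_s: 18.1
ee_pos: [405.3, 241.0, 12.5]
ee_rot: [180.0, 0.0, -3.2]
force: [-0.1, -0.1, 0.7]
gripper_width: 34.7
```

Emit:
arm_command(
  series=[0, 0, 0.04, 0, 0, 0, 0, 0, 0.06, 0, 0, 0, 0, 0, 0.1, 0, 0, 0, 0, 0, 0.1, 0, 0, 0, 0, 0, 0.1, 0, 0, 0, 0, 0, 0.1, 0, 0, 0],
)

```text
time_s: 18.6
ee_pos: [404.9, 240.8, 214.4]
ee_rot: [180.0, 0.0, -3.2]
force: [0.6, 0.3, 0.4]
gripper_width: 36.4
```

```bash

python3 - <<'E'
from h import *
f,pp=snap("wrist","w17");print(pp,env.state()["force"])
E
```

```text
(array([404.90626215, 240.78425471, 214.42900376]), array([ 1.79982602e+02,  1.94058510e-02, -3.16750961e+00])) [3.54143826 2.07124831 5.10807169]
```

View pics/w17.png

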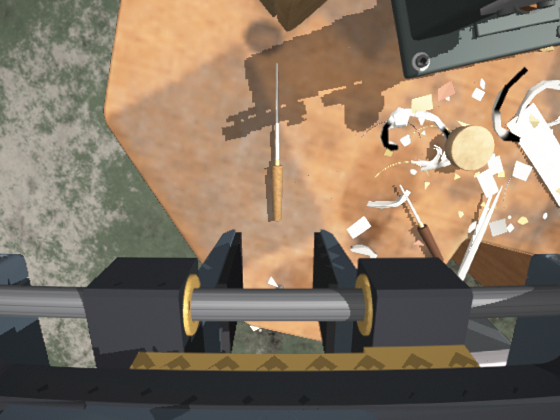

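Emit:
arm_command(
  series=[0.036, -0.079, 0.045, 0, 0, 0.0336, 0.036, -0.079, 0.045, 0, 0, 0.0336, 0.036, -0.079, 0.045, 0, 0, 0.0336, 0.036, -0.079, 0.045, 0, 0, 0.0336, 0.036, -0.079, 0, 0, 0, 0.0336, 0.036, -0.079, 0, 0, 0, 0.0336, 0.036, -0.079, 0, 0, 0, 0.0336, 0.036, -0.079, 0, 0, 0, 0.0336, 0.036, -0.079, 0, 0, 0, 0.0336, 0, 0, 0, 0, 0, 0, 0, 0, 0, 0, 0, 0, 0, 0, 0, 0, 0, 0],
  hand=0,
  newtons=10,
)

```text
time_s: 19.65
ee_pos: [534.6, -42.9, 284.0]
ee_rot: [-179.9, 0.1, 10.4]
force: [-0.4, 0.5, 1.4]
gripper_width: 0.1
```

```bash

python3 - <<'E'
from h import *
f,pp=snap("wrist","w18");print(pp,P(pp[0]),env.state()["force"]);f2,_=snap("scene","s18");crop("s18",180,90,330,220,5,"s18a")
E
```

```text
(array([534.61873271, -42.91801324, 283.97856128]), array([-1.79944804e+02,  7.17904380e-02,  1.04044023e+01])) [-52.58900541 -66.99484112 283.97856128] [-0.33908643  0.8806506  -0.68900329]
```

View pics/w18.png

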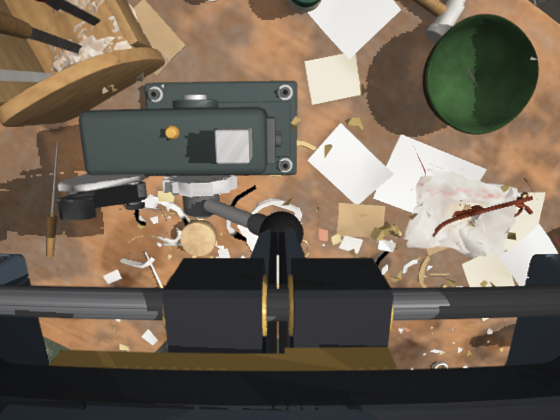

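View pics/s18a.png

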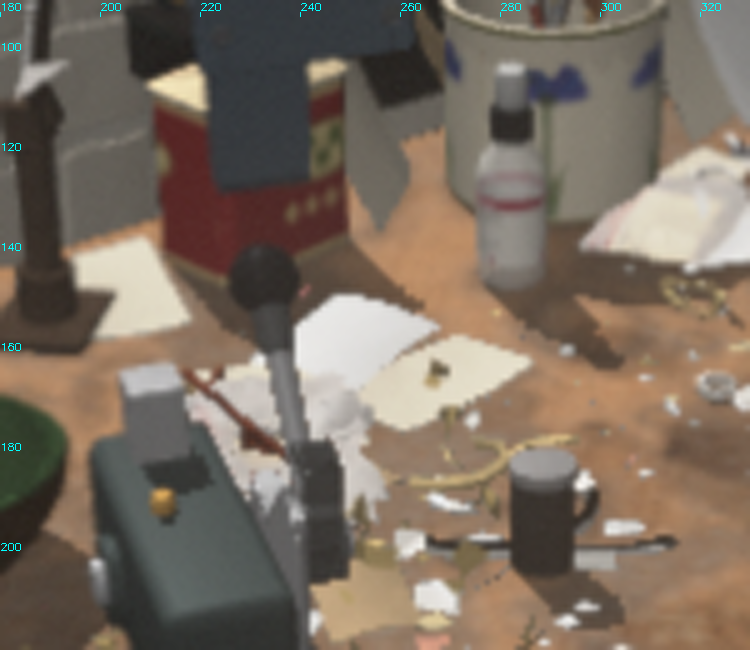

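Emit:
arm_command(
  series=[0, 0, -0.03, 0, 0, 0, 0, 0, -0.025, 0, 0, 0, 0, 0, -0.01, 0, 0, 0, 0, 0, 0, 0, 0, 0],
)

```text
time_s: 20.08
ee_pos: [534.1, -42.5, 257.3]
ee_rot: [-180.0, 0.2, 10.5]
force: [-0.2, 0.1, 0.6]
gripper_width: 0.3
```

Emit:
arm_command(
  series=[0, 0, -0.005, 0, 0, 0, 0, 0, 0, 0, 0, 0],
)

```text
time_s: 20.25
ee_pos: [535.1, -43.0, 256.6]
ee_rot: [180.0, -0.0, 10.5]
force: [0.1, 1.2, -0.1]
gripper_width: 0.6
```

```bash

python3 - <<'E'
import numpy as np
ph=np.radians(np.arange(50,-17,-3.))
y=-105*np.cos(ph);z=105*np.sin(ph)
for i in range(1,len(ph)):
    dy=y[i]-y[i-1];dz=z[i]-z[i-1];print(round(np.degrees(ph[i])),np.round([-.1806*dy/400,.9836*dy/400,dz/400],4),round(z[i]+150+25,1))
E
```

```text
47 [ 0.0019 -0.0101 -0.0091] 251.8
44 [ 0.0018 -0.0096 -0.0096] 247.9
41 [ 0.0017 -0.0091 -0.0101] 243.9
38 [ 0.0016 -0.0086 -0.0106] 239.6
35 [ 0.0015 -0.008  -0.011 ] 235.2
32 [ 0.0014 -0.0075 -0.0115] 230.6
29 [ 0.0013 -0.0069 -0.0118] 225.9
26 [ 0.0011 -0.0062 -0.0122] 221.0
23 [ 0.001  -0.0056 -0.0125] 216.0
20 [ 0.0009 -0.005  -0.0128] 210.9
17 [ 0.0008 -0.0043 -0.013 ] 205.7
14 [ 0.0007 -0.0036 -0.0132] 200.4
11 [ 0.0005 -0.0029 -0.0134] 195.0
8 [ 0.0004 -0.0022 -0.0136] 189.6
5 [ 0.0003 -0.0015 -0.0137] 184.2
2 [ 0.0002 -0.0008 -0.0137] 178.7
-1 [ 0.     -0.0001 -0.0137] 173.2
-4 [-0.0001  0.0006 -0.0137] 167.7
-7 [-0.0002  0.0013 -0.0137] 162.2
-10 [-0.0004  0.002  -0.0136] 156.8
-13 [-0.0005  0.0027 -0.0135] 151.4
-16 [-0.0006  0.0034 -0.0133] 146.1
```

Emit:
arm_command(
  series=[0, 0, -0.003, 0, 0, 0, 0, 0, -0.002, 0, 0, 0, 0, 0, 0, 0, 0, 0],
)

```text
time_s: 20.5
ee_pos: [535.4, -43.4, 255.3]
ee_rot: [180.0, -0.1, 10.4]
force: [0.1, 0.4, 2.9]
gripper_width: 0.3
```

Emit:
arm_command(
  series=[0.001, -0.005, -0.0046, 0, 0, 0, 0.001, -0.005, -0.0046, 0, 0, 0, 0.0009, -0.0048, -0.0048, 0, 0, 0, 0.0009, -0.0048, -0.0048, 0, 0, 0],
)

```text
time_s: 20.83
ee_pos: [537.1, -52.1, 248.1]
ee_rot: [179.9, -0.1, 10.4]
force: [-2.5, -1.7, 6.2]
gripper_width: 0.5
```

```bash

python3 - <<'E'
from h import *
f2,_=snap("scene","s19");crop("s19",180,90,330,220,5,"s19a");print(env.state()["force"],env.state()["ee_pos"])
E
```

```text
[-0.55892639 -1.74165112  6.1054519 ] [537.17580835 -52.48635994 247.71042275]
```

View pics/s19a.png

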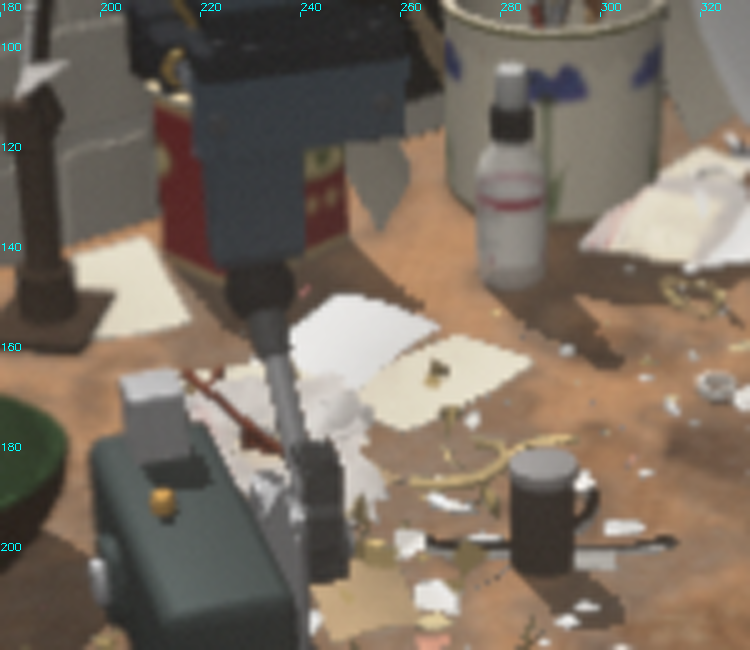

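Emit:
arm_command(
  series=[0.0009, -0.0046, -0.005, 0, 0, 0, 0.0009, -0.0046, -0.005, 0, 0, 0, 0.0008, -0.0043, -0.0053, 0, 0, 0, 0.0008, -0.0043, -0.0053, 0, 0, 0, 0.0008, -0.004, -0.0055, 0, 0, 0, 0.0008, -0.004, -0.0055, 0, 0, 0, 0.0007, -0.0038, -0.0057, 0, 0, 0, 0.0007, -0.0038, -0.0057, 0, 0, 0, 0.0006, -0.0034, -0.0059, 0, 0, 0, 0.0006, -0.0034, -0.0059, 0, 0, 0],
)

```text
time_s: 21.72
ee_pos: [540.8, -70.0, 226.9]
ee_rot: [179.6, -0.2, 10.5]
force: [-0.2, -6.3, 8.9]
gripper_width: 0.4
```

Emit:
arm_command(
  series=[0.0006, -0.0031, -0.0061, 0, 0, 0, 0.0006, -0.0031, -0.0061, 0, 0, 0, 0.0005, -0.0028, -0.0062, 0, 0, 0, 0.0005, -0.0028, -0.0062, 0, 0, 0, 0.0005, -0.0025, -0.0064, 0, 0, 0, 0.0005, -0.0025, -0.0064, 0, 0, 0],
)

```text
time_s: 22.22
ee_pos: [542.2, -76.0, 211.3]
ee_rot: [179.7, -0.2, 10.4]
force: [-0.1, -3.6, 5.9]
gripper_width: 0.3
```

Emit:
arm_command(
  series=[0.0002, -0.0012, -0.0065, 0, 0, 0, 0.0002, -0.0012, -0.0065, 0, 0, 0, 0.0002, -0.001, -0.0066, 0, 0, 0, 0.0002, -0.001, -0.0066, 0, 0, 0],
)

```text
time_s: 22.55
ee_pos: [542.1, -76.7, 200.2]
ee_rot: [179.9, -0.1, 10.4]
force: [2.3, -3.3, 4.3]
gripper_width: 0.2
```

```bash

python3 - <<'E'
from h import *
f2,_=snap("scene","s20");crop("s20",180,90,330,220,5,"s20a");s=env.state();print(s["force"],P(s["ee_pos"]))
snap("wrist","w20")
E
```

```text
[ 0.82240263 -1.43560502  3.56356216] [ -51.63850837 -101.17943725  199.48076984]
```

View pics/s20a.png

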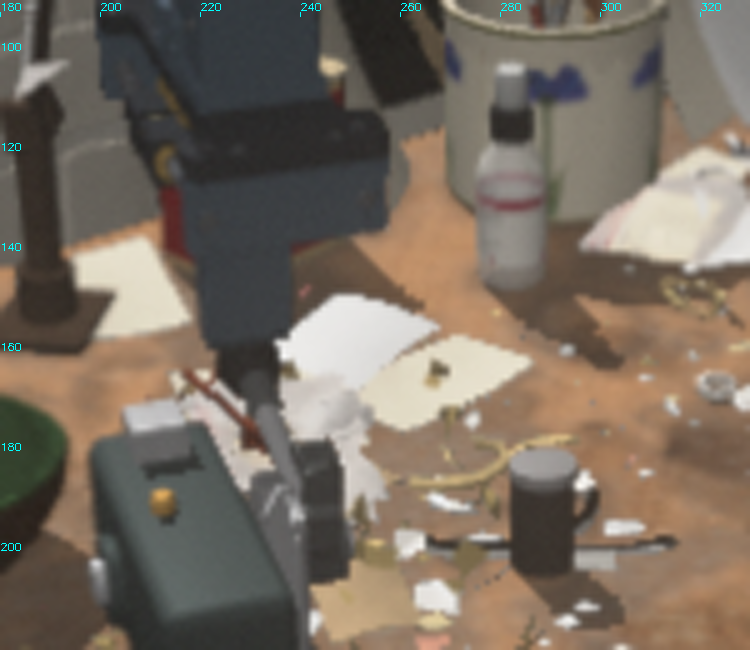

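View pics/w20.png

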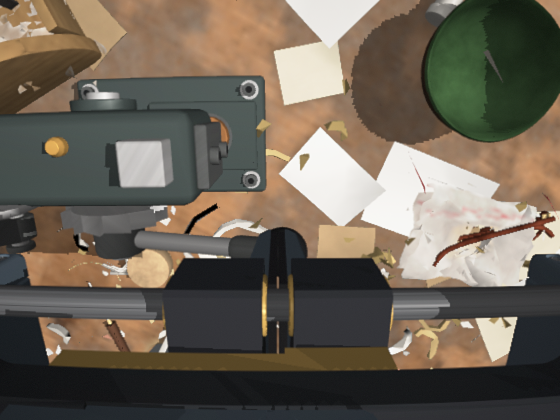

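Emit:
arm_command(
  series=[0.0002, -0.001, -0.0045, 0, 0, 0, 0.0002, -0.001, -0.0045, 0, 0, 0, 0.0002, -0.001, -0.0045, 0, 0, 0],
)

```text
time_s: 22.9
ee_pos: [541.6, -77.0, 194.2]
ee_rot: [180.0, -0.0, 10.5]
force: [0.9, -3.4, 4.3]
gripper_width: 0.6
```

Emit:
arm_command(
  series=[0.0001, -0.0006, -0.003, 0, 0, 0, 0, 0, 0, 0, 0, 0],
)

```text
time_s: 23.07
ee_pos: [541.5, -77.0, 192.7]
ee_rot: [-180.0, 0.0, 10.4]
force: [1.4, -2.3, 3.1]
gripper_width: 0.5
```

Emit:
arm_command(
  series=[0.0001, -0.0004, -0.0025, 0, 0, 0, 0, 0, 0, 0, 0, 0],
)

```text
time_s: 23.23
ee_pos: [541.5, -77.2, 191.8]
ee_rot: [-180.0, 0.0, 10.4]
force: [1.2, -1.9, 3.4]
gripper_width: 0.6
```

Emit:
arm_command(
  series=[0.0001, -0.0004, -0.0025, 0, 0, 0, 0, 0, 0, 0, 0, 0],
)

```text
time_s: 23.4
ee_pos: [541.5, -77.4, 190.9]
ee_rot: [-180.0, 0.0, 10.4]
force: [1.2, -2.1, 2.6]
gripper_width: 0.4
```

Emit:
arm_command(
  series=[0.0001, -0.0003, -0.0025, 0, 0, 0, 0, 0, 0, 0, 0, 0],
)

```text
time_s: 23.57
ee_pos: [541.6, -77.6, 189.9]
ee_rot: [180.0, 0.0, 10.4]
force: [0.6, -2.1, 3.2]
gripper_width: 0.5
```

Emit:
arm_command(
  series=[0.0001, -0.0003, -0.0025, 0, 0, 0, 0, 0, 0, 0, 0, 0],
)

```text
time_s: 23.73
ee_pos: [541.6, -77.8, 188.9]
ee_rot: [180.0, 0.0, 10.4]
force: [0.1, -2.6, 1.9]
gripper_width: 0.5
```

Emit:
arm_command(
  series=[0.0001, -0.0002, -0.0025, 0, 0, 0, 0, 0, 0, 0, 0, 0],
)

```text
time_s: 23.9
ee_pos: [541.6, -77.8, 187.9]
ee_rot: [180.0, 0.0, 10.4]
force: [0.1, -2.2, 3.4]
gripper_width: 0.1
```

Emit:
arm_command(
  series=[0, -0.0002, -0.0025, 0, 0, 0, 0, 0, 0, 0, 0, 0],
)

```text
time_s: 24.07
ee_pos: [541.7, -77.8, 186.9]
ee_rot: [-180.0, 0.0, 10.4]
force: [-0.0, -3.1, 3.3]
gripper_width: 0.5
```

Emit:
arm_command(
  series=[0.0001, -0.001, -0.0025, 0, 0, 0, 0, 0, 0, 0, 0, 0],
)

```text
time_s: 24.23
ee_pos: [541.7, -78.1, 185.9]
ee_rot: [-180.0, 0.0, 10.4]
force: [0.6, -2.4, 2.6]
gripper_width: 0.2
```

Emit:
arm_command(
  series=[0.0001, -0.001, -0.0025, 0, 0, 0, 0, 0, 0, 0, 0, 0],
)

```text
time_s: 24.4
ee_pos: [541.7, -78.4, 184.8]
ee_rot: [-180.0, 0.0, 10.4]
force: [0.7, -0.3, 3.1]
gripper_width: 0.5
```

Emit:
arm_command(
  series=[0, -0.0002, -0.0025, 0, 0, 0, 0, 0, 0, 0, 0, 0],
)

```text
time_s: 24.57
ee_pos: [541.8, -78.6, 183.9]
ee_rot: [-180.0, 0.0, 10.4]
force: [0.6, -1.0, 2.7]
gripper_width: 0.4
```

Emit:
arm_command(
  series=[0, -0.0002, -0.0025, 0, 0, 0, 0, 0, 0, 0, 0, 0],
)

```text
time_s: 24.73
ee_pos: [541.8, -78.8, 182.9]
ee_rot: [-180.0, 0.0, 10.4]
force: [-0.5, -1.7, 3.3]
gripper_width: 0.6
```

Emit:
arm_command(
  series=[0, -0.0002, -0.0025, 0, 0, 0, 0, 0, 0, 0, 0, 0],
)

```text
time_s: 24.9
ee_pos: [541.8, -78.9, 182.0]
ee_rot: [180.0, 0.0, 10.4]
force: [0.0, -1.6, 3.3]
gripper_width: 0.5
```

Emit:
arm_command(
  series=[0, -0.0002, -0.0025, 0, 0, 0, 0, 0, 0, 0, 0, 0],
)

```text
time_s: 25.07
ee_pos: [541.9, -79.1, 181.0]
ee_rot: [180.0, -0.0, 10.4]
force: [0.2, -2.0, 2.2]
gripper_width: 0.8
```

Emit:
arm_command(
  series=[0, -0.0002, -0.0025, 0, 0, 0, 0, 0, 0, 0, 0, 0],
)

```text
time_s: 25.23
ee_pos: [541.9, -79.2, 180.0]
ee_rot: [180.0, -0.0, 10.4]
force: [0.8, -2.1, 3.1]
gripper_width: 0.5
```

Emit:
arm_command(
  series=[0, -0.0001, -0.0025, 0, 0, 0, 0, 0, 0, 0, 0, 0],
)

```text
time_s: 25.4
ee_pos: [541.9, -79.2, 179.0]
ee_rot: [180.0, -0.0, 10.4]
force: [1.4, -1.9, 3.1]
gripper_width: 0.4
```

Emit:
arm_command(
  series=[0, -0.0001, -0.0025, 0, 0, 0, 0, 0, 0, 0, 0, 0],
)

```text
time_s: 25.57
ee_pos: [541.8, -79.1, 178.0]
ee_rot: [180.0, 0.0, 10.4]
force: [-0.0, -2.1, 2.3]
gripper_width: 0.3
```

Emit:
arm_command(
  series=[0, 0, -0.0025, 0, 0, 0, 0, 0, 0, 0, 0, 0],
)

```text
time_s: 25.73
ee_pos: [541.8, -79.1, 176.9]
ee_rot: [-180.0, 0.0, 10.4]
force: [0.9, -2.6, 3.0]
gripper_width: 0.6
```

Emit:
arm_command(
  series=[0, 0, -0.0025, 0, 0, 0, 0, 0, 0, 0, 0, 0],
)

```text
time_s: 25.9
ee_pos: [541.8, -79.1, 175.9]
ee_rot: [-180.0, 0.0, 10.4]
force: [-0.5, -2.0, 3.0]
gripper_width: 0.1
```

Emit:
arm_command(
  series=[0, 0, -0.0025, 0, 0, 0, 0, 0, 0, 0, 0, 0],
)

```text
time_s: 26.07
ee_pos: [541.7, -79.1, 174.9]
ee_rot: [-180.0, 0.0, 10.4]
force: [0.1, -2.4, 1.7]
gripper_width: 0.1
```

Emit:
arm_command(
  series=[0, 0, -0.0025, 0, 0, 0, 0, 0, 0, 0, 0, 0],
)

```text
time_s: 26.23
ee_pos: [541.8, -79.1, 173.9]
ee_rot: [180.0, 0.0, 10.4]
force: [0.3, -1.7, 3.4]
gripper_width: 0.3
```

Emit:
arm_command(
  series=[0, 0, -0.0025, 0, 0, 0, 0, 0, 0, 0, 0, 0],
)

```text
time_s: 26.4
ee_pos: [541.8, -79.1, 172.9]
ee_rot: [180.0, 0.0, 10.4]
force: [1.4, -1.4, 3.4]
gripper_width: 0.4
```

Emit:
arm_command(
  series=[0, 0, -0.0025, 0, 0, 0, 0, 0, 0, 0, 0, 0],
)

```text
time_s: 26.57
ee_pos: [541.8, -79.1, 171.9]
ee_rot: [-180.0, 0.0, 10.4]
force: [0.8, -1.5, 3.1]
gripper_width: 0.9
```

Emit:
arm_command(
  series=[0, 0, -0.0025, 0, 0, 0, 0, 0, 0, 0, 0, 0],
)

```text
time_s: 26.73
ee_pos: [541.7, -79.1, 170.9]
ee_rot: [-180.0, 0.0, 10.4]
force: [0.0, -2.3, 2.2]
gripper_width: 1.0
```

Emit:
arm_command(
  series=[0, 0.0001, -0.0025, 0, 0, 0, 0, 0, 0, 0, 0, 0],
)

```text
time_s: 26.9
ee_pos: [541.8, -79.1, 169.9]
ee_rot: [-180.0, 0.0, 10.4]
force: [0.6, -1.8, 2.7]
gripper_width: 0.4
```

Emit:
arm_command(
  series=[0, 0.0001, -0.0025, 0, 0, 0, 0, 0, 0, 0, 0, 0],
)

```text
time_s: 27.07
ee_pos: [541.8, -79.0, 168.9]
ee_rot: [180.0, 0.0, 10.4]
force: [-0.3, -1.7, 2.5]
gripper_width: 0.2
```

Emit:
arm_command(
  series=[0, 0.0001, -0.0025, 0, 0, 0, 0, 0, 0, 0, 0, 0],
)

```text
time_s: 27.23
ee_pos: [541.8, -79.0, 167.9]
ee_rot: [-180.0, 0.0, 10.4]
force: [0.5, -1.4, 2.3]
gripper_width: 0.2
```

Emit:
arm_command(
  series=[0, 0.0002, -0.0025, 0, 0, 0, 0, 0, 0, 0, 0, 0],
)

```text
time_s: 27.4
ee_pos: [541.8, -78.9, 166.9]
ee_rot: [-180.0, 0.0, 10.4]
force: [-0.4, -2.6, 3.4]
gripper_width: 0.7
```

Emit:
arm_command(
  series=[0, 0.0002, -0.0025, 0, 0, 0, 0, 0, 0, 0, 0, 0],
)

```text
time_s: 27.57
ee_pos: [541.8, -78.8, 165.9]
ee_rot: [-180.0, 0.0, 10.4]
force: [-0.2, -2.2, 2.1]
gripper_width: 0.2
```

Emit:
arm_command(
  series=[0, 0.0002, -0.0025, 0, 0, 0, 0, 0, 0, 0, 0, 0],
)

```text
time_s: 27.73
ee_pos: [541.8, -78.7, 164.9]
ee_rot: [-180.0, 0.0, 10.4]
force: [-0.6, -1.8, 3.0]
gripper_width: 0.5
```

Emit:
arm_command(
  series=[0, 0.0002, -0.0025, 0, 0, 0, 0, 0, 0, 0, 0, 0],
)

```text
time_s: 27.9
ee_pos: [541.9, -78.7, 164.5]
ee_rot: [180.0, -0.0, 10.4]
force: [-1.1, -2.3, 6.2]
gripper_width: 0.4
```

Emit:
arm_command(
  series=[0, 0, -0.0005, 0, 0, 0, 0, 0, 0, 0, 0, 0],
)

```text
time_s: 28.07
ee_pos: [541.8, -78.7, 164.5]
ee_rot: [180.0, -0.0, 10.4]
force: [-0.7, -2.1, 6.6]
gripper_width: 0.6
```

Emit:
arm_command(
  series=[0, 0, 0.002, 0, 0, 0, 0, 0, 0.005, 0, 0, 0, 0, 0, 0.02, 0, 0, 0, 0, 0, 0.07, 0, 0, 0, 0, 0, 0.09, 0, 0, 0, 0, 0, 0.09, 0, 0, 0, 0, 0, 0.09, 0, 0, 0, -0.09, 0, 0, 0, 0, 0, -0.09, 0, 0, 0, 0, 0, -0.05, 0, 0, 0, 0, 0, 0, 0, 0, 0, 0, 0, 0, 0, 0, 0, 0, 0],
)

```text
time_s: 29.07
ee_pos: [449.2, -78.3, 311.3]
ee_rot: [-180.0, -0.1, 10.4]
force: [0.6, 0.2, 0.5]
gripper_width: 0.5
```

```bash

python3 - <<'E'
from h import *
f,pp=snap("wrist","w21");print(pp);snap("scene","s21");snap("top","t21")
crop("s21",180,120,370,360,2.5,"s21a");crop("w21",100,0,500,230,2,"w21a")
print(env.state()["force"])
E
```

```text
(array([449.16166566, -78.2733821 , 311.32120717]), array([-1.79984283e+02, -7.59287448e-02,  1.04291171e+01]))
[ 0.20941463  1.30353627 -0.55852179]
```

View pics/w21a.png

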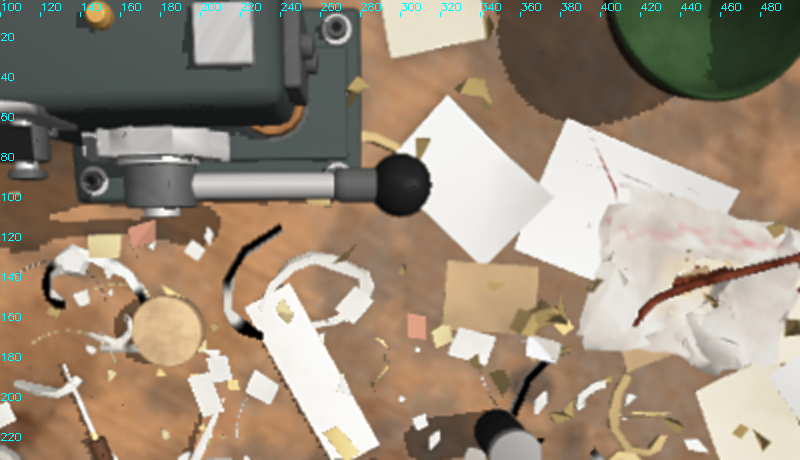

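View pics/s21a.png

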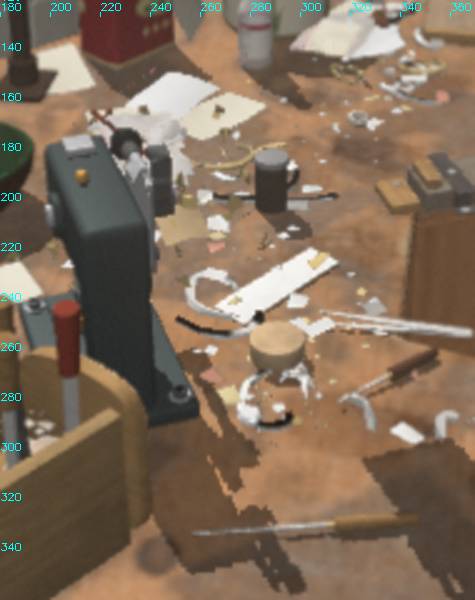

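```bash

python3 - <<'E'
from h import *
f,pp=load("w21");fs,_=load("s21")
a=np.radians(-5.7);k=Wd([(-52.5,-105*np.cos(a),150+105*np.sin(a))])
print("pred",proj(k,f,pp),proj(k,fs),"seen wrist (300.5,92) scene ~(230.5,177.5)")
s=env.state();print(s["time_s"],s["qvel"].round(2),s["gripper_width"])
env.job_done()
E
```

```text
pred [[300.03951578  93.11298802]] [[230.14080203 177.02538135]] seen wrist (300.5,92) scene ~(230.5,177.5)
29.2167 [-0.04  0.58 -0.2  -0.17  0.05 -0.01] 0.7343283145944841
the job is handed in; nothing more can be done
```

I parked the press and handed the job in at 29.2 s of the 67 s allowed. The job report gives no verdict.

- **Pawl:** I gripped the awl by its handle, slid the shank under the pawl and swung it back along the arc. It met the stop stud with about 6 N on the shank, under the 10 N limit. Afterwards its nose in the wrist picture matched a turn of 1.75 rad rather than 1.70.
- **Awl:** It lies flat on clear bench, about 15 mm nearer the robot than where I found it.
- **Lever and ram:** With closed fingertips I pushed the knob down about 1 mm at a time at the end. At about 5.7 degrees below level the force rose from about 3 N to 6.6 N and the knob stopped. That puts the ram about 33.7 mm above the bench, inside the 30–40 mm block range, with roughly 13 N on the block by the figures given. After I let go, the knob was within about 1 pixel of that position in both the wrist and scene pictures.
- **End state:** The gripper is clear of everything. The last pictures show the film can, cork, silver strip and scriber in place, judged by eye.

**Checks that were weaker or disagreed:**
- No camera could see the ram on the block, so that contact is known only from the force and the knob position.
- Halfway down, the knob force briefly read up to 8.9 N upward and 6.3 N sideways. This was friction at the fingertips, before the ram could have reached the block.
- One 5 N reading also appeared while the arm was lifting away from the awl. I took it as motion noise, because nothing was moved.

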